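# Hang a shop bin on the packing bench's slat board

### The job

Hang the yellow bin in the upper groove of the grey slat board, centred under the orange tab: tip its front up, feed the upturned tongue on its back into the groove, then rotate it down until it hangs level and flush against the board, and let go. Feel your way gently: never press the bin against the board with more than 20 N, and leave the stand's other bins and everything else on the bench where they are.

Things in the scene. Friction and masses are not known exactly. Their poses are not given: they have to be found in the camera images.
- bin: Loose yellow open-topped shop bin, upright on the bench, 90 long (x) x 50 wide (y) x 50 mm high, 4 mm walls, about 0.14 kg. Origin: centre of its underside; x points to its back, z up. Grip it across its side walls (50 mm over the outside). Its front wall (-x) is only 28 mm high; the steel tongue is on its back wall, whose face is at x = 45 mm.
- lip (a point): Top of the tongue's upturned lip, at x = 53, z = 60 mm in the bin's frame. The tongue is 40 mm wide (y): a neck 3 mm thick (z = 42 to 45 mm) runs back from the wall to x = 54.5 mm, its end bent straight up into a lip 3 mm thick (x = 51.5 to 54.5 mm, up to z = 60 mm). Gap to the back wall: 6.5 mm. Let go, the bin hangs 2.5 degrees front-low; turning it that far while gripped wedges the lip.
- stand: Fixed bench stand 460 wide, 260 mm high, holding a grey slat board 440 mm long (50 to 232 mm up) that faces the robot. Origin: on the bench, nominally in the plane of the board's face, at its middle; x points into the board, y along it, z up. Two level grooves, lower edges nominally at z = 100 and 190 mm. A blue and a red bin like the yellow one hang fixed at y = -165 and +165 mm.
- groove (a point): Nominal middle of the lower edge of the upper groove on the board's face, 190 mm up; axes as the stand. The board is clamped up to 14 mm higher or lower and up to 6 mm nearer or farther (along x) than this, which no pose shows: feel for face and edge. Opening 13 mm high; front slats 4 mm thick. Pressing bin and board together with over 20 N is not allowed.
- hollow (a point): 4 mm behind groove (shifts like it), where the hollow behind the front slats begins: 18 mm deep, 8 mm below and 18 mm above the opening. The tongue enters only with the bin's front tipped up 40 to 50 degrees, lip first, then sliding in and up along the lip; with the lip behind the upper slat the bin turns down level and the neck rests on the groove's lower edge (bin origin 42 mm below it).
- tab: Orange tab 30 mm wide (y), 14 mm high, on top of the stand (260 mm up) 46 mm behind the board's nominal face. Origin: centre of its underside; axes as the stand. Marks the place along the board where the bin's middle must hang.
- tape_roll: Tape core ring, 90 mm across, 45 mm high, bystander on the bench. Origin: centre of underside.
- label_roll: White label roll, 64 mm across, 50 mm high, bystander. Origin: centre of underside.
- carton: Cardboard carton 120 x 90 x 70 mm, bystander. Origin: centre of underside.
- pen_cup: Black cup 72 mm across, 95 mm high, bystander. Origin: centre of underside.
- driver: Orange-handled screwdriver lying on the bench, bystander.
- stamp: Blue stamp block 60 x 35 x 30 mm on the stand's foot behind the board, bystander. Origin: centre of underside.
- cleaner: White bottle 56 mm across, 150 mm high, bystander. Origin: centre of underside.
There are look-alikes about, which are no part of the job. There is more than one size of the bin; the job needs the largest.

How it is judged:
By the outcome, as a careful person would: the job done as asked, in the order asked, and still so for the second after the job is handed in, with the robot touching nothing.
It also fails if it takes over 64 s, if anything falls off the work surface, if the arm or the gripper's body presses on something with over 40 N, if the wrist force passes 120 N, or if a joint passes its speed limit or range.

### The arm

A 7-joint arm with a two-finger parallel gripper is mounted at the origin on the work surface. World frame = base frame: x ahead of the robot, y to its left, z up, the work surface at z = 0. Lengths are in m, angles in rad, forces in N, time in s.
With the tool pointing down it reaches from about 0.425 to 0.925 m from the base axis. Payload 6.8 kg.
Tool frame: the origin (TCP) lies at the very end of the fingers, on their centre line; the grasp point (between the pads) lies 19 mm behind it; z points along the fingers, y is the line along which they close (so a half turn about z gives the same grasp; the last joint's range is limited). The gripper opens to 85 mm and grips with 20 to 120 N. Pads are 22 mm wide; open, the fingers measure 114 mm over their backs; the gripper's body (76 mm by 85 mm) begins 54 mm behind the grasp point. The pads swing forward as they close: fully open they stand 13 mm farther back than shut.
Start: joints at [1.171, 0.477, 0.022, 1.555, -0.011, 1.109, -0.083], TCP at [0.194, -0.646, 0.231] pointing down, gripper open.
Joint ranges: [-2.96, 2.96], [-0.34, 2.1], [-1.41, 1.46], [0.24, 2.44], [-1.37, 4.51], [0.17, 1.92], [-2.96, 2.96]. Speed limits (rad/s): [2.39, 2.39, 3.14, 3.14, 3.14, 3.14, 3.14].

### API

Orientations are given as a unit quaternion [w, x, y, z].
In Python, from station import bot gives the robot as it stands.
- The arm moves only by the tool jog_arm, never from a script. Its argument "motion" is a list of rows, each a list of 7 numbers: the turn, a rotation vector about the tool's x, y, z in rad, then the shift along the tool's x, y, z in mm, then the finger opening in mm, from 0 to 85.4. A call has 1 to 10 rows; each row is the pose to reach, as a shift and turn from the pose commanded when the call began, along the tool's axes at that moment; what a row does not reach only later rows make up. A row lasts 1/8 s, in which the tool goes at most 62.5 mm and 10.7 degrees, less where a joint would pass 70% of its speed; a pose out of reach is approached as far as the arm can. A call with a gripper value outside its range is refused whole. The fingers move at their own pace and stop on an object; "grip_force" is the grip in N (left out, the last holds). Time passes only in rows, so rows that repeat a pose let the fingers close. It gives the time, the measured TCP pose, the force, the opening and the grip force at its end, in the units of the state.
- bot.get_obs(): the state, without advancing time (a new reading comes with each control period).
- bot.read_camera(name): name is "side" or "top"; returns a dict with "pixels" (400x640x3 uint8, red, green, blue), "camera_matrix" (3x3 intrinsics, pixels), "T" (4x4, takes a point from camera to world coordinates). Camera axes: x right, y down, z forward; pixel columns grow to the right and rows downward; lengths in m; the calibration is good to about 2 mm. A picture is of the moment at which its call begins. There is no depth.
- bot.hand_in(): hands the job in; it is judged then, once.
Trained networks look in a picture, given as the dict that the camera call returned (one of the last four; its "shot" number tells which), for a name from the list of things; names that differ only in an ending like _2 or _b are one class to them, and where a whole thing is asked for, a point or a joint stands for the part that bears it (a point fixed in the world has none). Each returns a list of dicts, best first, with "score" (0 to 1); they miss things now and then, are a little off and sometimes report something else, mostly with a low value. They report only what shows in the picture. A call takes as long as a camera call. They do not tell look-alikes from the thing itself.
- bot.spot_in(thing, picture): "xy" ([column, row] in pixels, amid what is visible of it).
- bot.tip_of(thing, picture): "xy" ([column, row] in pixels: a listed point, or the origin of a listed thing).
The state is a dict: "t": time; "q": joint angles; "joint_vel": joint speeds; "joint_torque": joint torques, N m; "eef_pos": TCP position; "tool_rot": TCP orientation; "contact_force": force on the tool from outside, world axes, zero at the start; "torque": the same for the moment, N m; "gripper_width": opening from 0.0 (shut) to 1.0 (fully open); "grasp_force": force on a finger pad.
Only numpy, scipy, OpenCV 4.12 (cv2) and the standard library are available. Lean on these libraries where they do the work, as an engineer would, in place of code of your own. Each camera call takes 0.05 s, during which the arm holds its last target. There are 200 camera calls.

## Working session

There is one attempt and no reset: what is moved stays moved. The work goes in short steps, Python scripts to look and compute and a tool call to move; the robot and the scene stay as the last step left them, time stands still between calls to the robot, and variables do not carry over. Pictures are saved under pics/ and viewed, at most 10 in all, crops included, and the job is handed in when it is done.

Besides the shell and the picture viewer there is one more tool, called after "Call:" in YAML: its name, and indented under it one key for each argument. jog_arm: Moves the arm, as the interface text tells. Its arguments: {"type":"object","properties":{"motion":{"type":"array"},"grip_force":{"type":"number"}},"required":["motion"]}

```bash
mkdir -p pics; ls
cat > h.py <<'E'
import numpy as np, cv2, pickle
from station import bot
from scipy.spatial.transform import Rotation as R
def ray(p,uv):
    d=np.linalg.inv(p["camera_matrix"])@np.array([uv[0],uv[1],1.]); T=np.array(p["T"])
    return T[:3,3],T[:3,:3]@d
def atz(p,uv,z):
    o,d=ray(p,uv); return o+d*(z-o[2])/d[2]
def proj(p,X):
    T=np.linalg.inv(np.array(p["T"])); c=T[:3,:3]@np.array(X)+T[:3,3]; u=p["camera_matrix"]@c; return u[:2]/u[2]
def tri(p1,a,p2,b):
    o1,d1=ray(p1,a);o2,d2=ray(p2,b)
    A=np.stack([d1,-d2],1); s=np.linalg.lstsq(A,o2-o1,rcond=None)[0]
    x1=o1+d1*s[0];x2=o2+d2*s[1]; return (x1+x2)/2,np.linalg.norm(x1-x2)
E
python3 - <<'E'
from h import *
P={n:bot.read_camera(n) for n in("top","side")}
pickle.dump(P,open("p0.pkl","wb"))
for n,p in P.items():
    cv2.imwrite(f"pics/{n}0.png",p["pixels"][:,:,::-1])
    print(n,np.round(p["T"],3).tolist(),np.round(p["camera_matrix"],1).tolist())
    for t in("bin","lip","tab","stand","groove"):
        for f in(bot.spot_in,bot.tip_of):
            print(t,f.__name__,[(np.round(r["xy"],1).tolist(),round(r["score"],2)) for r in f(t,p)])
o=bot.get_obs();print(o)
E
```

```text
pics
top [[0.022, -0.997, 0.071, 0.455], [-1.0, -0.022, -0.011, 0.045], [0.013, -0.07, -0.997, 1.533], [0.0, 0.0, 0.0, 1.0]] [[501.9, 0.0, 315.5], [0.0, 501.9, 204.2], [0.0, 0.0, 1.0]]
bin call [([345.9, 234.0], 0.88), ([384.1, 255.3], 0.77), ([306.2, 246.9], 0.52)]
bin call [([379.9, 252.7], 0.88), ([343.4, 237.4], 0.74), ([305.8, 246.2], 0.74)]
lip call [([344.9, 233.2], 0.98), ([384.0, 257.8], 0.93), ([304.2, 247.9], 0.55), ([450.9, 295.0], 0.15)]
lip call [([308.7, 256.1], 0.64), ([347.4, 215.8], 0.6)]
tab call [([181.8, 183.6], 0.37)]
tab call [([313.9, 140.4], 0.52), ([188.0, 184.1], 0.33)]
stand call [([315.5, 157.9], 0.74), ([264.6, 136.1], 0.32)]
stand call [([309.5, 173.5], 0.95)]
groove call [([317.9, 155.9], 0.58)]
groove call [([311.7, 161.6], 0.58), ([432.8, 242.4], 0.52), ([150.0, 201.7], 0.31)]
side [[-0.939, -0.202, 0.277, 0.203], [-0.343, 0.568, -0.748, 1.037], [-0.006, -0.798, -0.603, 0.967], [0.0, 0.0, 0.0, 1.0]] [[390.3, 0.0, 317.4], [0.0, 390.3, 197.8], [0.0, 0.0, 1.0]]
bin call [([352.6, 241.0], 0.77), ([374.5, 202.7], 0.73), ([349.0, 216.2], 0.56)]
bin call [(
[... 564 characters left out ...]
98,  0.02238363,  1.55537867, -0.01150547,
        1.1092989 , -0.08311762]), 'joint_vel': array([-9.83134739e-05,  1.24604533e-03, -1.90083538e-04, -1.26036952e-03,
        1.47678254e-04, -9.87141426e-04,  7.11529374e-04]), 'joint_torque': array([-1.36969002e-04, -5.96344078e+01,  1.60656452e+00, -2.81557149e+01,
        1.25890737e-02,  1.56030699e-03,  5.60289095e-05]), 'eef_pos': array([ 0.19420874, -0.64649004,  0.23135354]), 'tool_rot': array([4.48669436e-05, 9.89377483e-01, 1.45369163e-01, 2.45195532e-05]), 'contact_force': array([-0.35866222,  0.62955132,  0.07907247]), 'torque': array([-0.03299496, -0.00695885,  0.02580474]), 'grasp_force': 0.0, 'gripper_width': 0.9940321674004359}
```

View pics/top0.png

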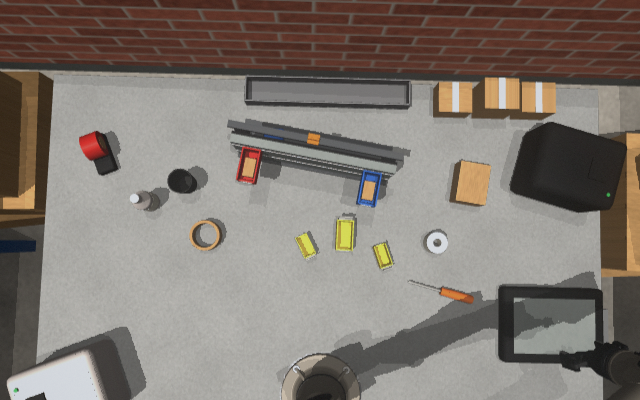

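View pics/side0.png

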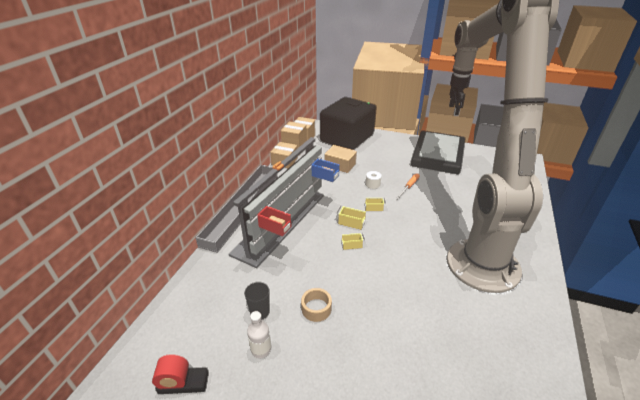

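Run:
```python
from h import *
P=pickle.load(open("p0.pkl","rb"))
a=P["top"]["pixels"][200:280,280:410,::-1]; b=P["side"]["pixels"][185:260,320:400,::-1]
A=cv2.resize(a,None,fx=6,fy=6,interpolation=cv2.INTER_CUBIC)[:, :780]
cv2.imwrite("pics/c1.png",A)
S=P["top"]["pixels"][110:215,215:415,::-1]
cv2.imwrite("pics/c2.png",cv2.resize(S,None,fx=4,fy=4,interpolation=cv2.INTER_CUBIC))
for n in P:
    p=P[n]; hsv=cv2.cvtColor(p["pixels"],cv2.COLOR_RGB2HSV)
    for nm,lo,hi in(("yellow",(24,110,90),(34,255,255)),("orange",(8,170,120),(18,255,255)),("red",(170,150,60),(180,255,255)),("blue",(105,150,60),(118,255,255))):
        m=cv2.inRange(hsv,lo,hi);k,l,st,c=cv2.connectedComponentsWithStats(m)
        for i in range(1,k):
            if st[i,4]>25 and 110<c[i][1]<320 and 200<c[i][0]<480:
                print(n,nm,st[i].tolist(),c[i].round(1).tolist(),[np.round(x,1).tolist() if not np.isscalar(x) else round(x,1) for x in cv2.minAreaRect(np.argwhere(l==i)[:,::-1].astype(np.float32))])
```

```text
top yellow [336, 220, 18, 31, 460] [345.0, 234.3] [[344.5, 235.0], [30.0, 17.0], 90.0]
top yellow [295, 233, 21, 25, 224] [306.1, 245.1] [[305.2, 245.4], [22.4, 12.5], 63.4]
top yellow [374, 243, 19, 26, 251] [382.9, 254.8] [[382.7, 255.1], [23.2, 13.0], 70.3]
top orange [307, 133, 13, 12, 103] [313.1, 138.6] [[313.2, 138.7], [10.8, 9.3], 12.5]
top orange [441, 288, 32, 15, 220] [456.6, 295.1] [[456.8, 295.2], [32.4, 7.1], 15.9]
top blue [358, 170, 24, 36, 177] [368.1, 189.1] [[369.1, 187.9], [18.6, 33.5], 11.3]
top blue [366, 174, 12, 8, 62] [371.4, 177.6] [[371.5, 177.6], [11.4, 5.3], 11.3]
side yellow [366, 201, 17, 5, 59] [374.2, 203.2] [[374.0, 203.0], [4.0, 16.0], 90.0]
side yellow [339, 208, 26, 15, 87] [350.3, 215.4] [[351.9, 214.3], [24.1, 9.1], 17.7]
side yellow [343, 237, 19, 8, 71] [351.9, 240.5] [[352.0, 240.6], [6.3, 18.0], 86.6]
```

View pics/c1.png

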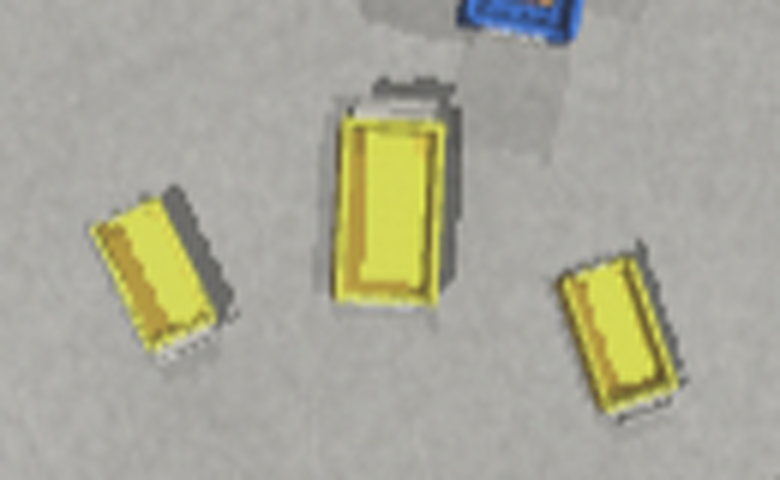

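View pics/c2.png

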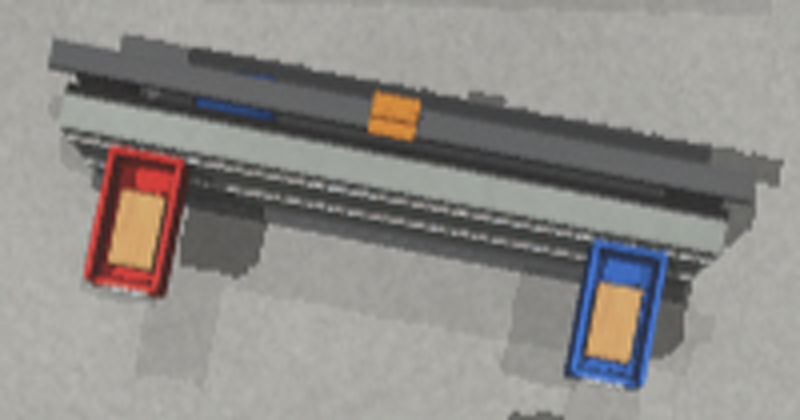

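Run:
```python
from h import *
P=pickle.load(open("p0.pkl","rb"));p=P["top"]
c1=lambda u,v:(280+u/6-.4,200+v/6-.4); c2=lambda u,v:(215+u/4-.4,110+v/4-.4)
f=lambda n,uv,z:print(n,(atz(p,uv,z)*1000).round(1))
for n,uv,z in(("BL",(342,120),50),("BR",(447,122),50),("FL",(333,303),28),("FR",(438,305),28)):f(n,c1(*uv),z/1e3)
print("beam");
for uv in((58,40),(780,158),(52,66),(755,203)):f("beam",c2(*uv),.26)
for uv in((68,128),(724,251),(70,92),(727,218)):f("slat",c2(*uv),.232)
f("tab",c2(397,106),.274);f("tabfrontbottom",c2(391,138),.26)
for n,uv in(("redBL",(110,150)),("redBR",(186,157)),("bluBL",(592,240)),("bluBR",(668,252))):f(n,c2(*uv),.2)
for n,uv in(("redFL",(85,285)),("redFR",(160,296)),("bluFL",(566,377)),("bluFR",(642,387))):f(n,c2(*uv),.178)
b=P["side"]["pixels"][130:265,225:355,::-1]
cv2.imwrite("pics/c3.png",cv2.resize(b,None,fx=4.4,fy=4.4,interpolation=cv2.INTER_CUBIC))
```

```text
BL [515.6 -35.2  50. ]
BR [515.8 -87.   50. ]
FL [425.3 -33.6  28. ]
FR [425.4 -85.9  28. ]
beam
beam [757.8 257.1 260. ]
beam [ 692.4 -208.1  260. ]
beam [740.8 260.4 260. ]
beam [ 662.8 -192.3  260. ]
slat [706.3 253.3 232. ]
slat [ 635.2 -177.5  232. ]
slat [730.1 252.8 232. ]
slat [ 657.  -179.2  232. ]
tab [717.3  38.6 274. ]
tabfrontbottom [699.3  42.  260. ]
redBL [698.2 229.9 200. ]
redBR [694.7 178.9 200. ]
bluBL [645.  -94.3 200. ]
bluBR [ 638.1 -145.4  200. ]
redFL [609.4 246.9 178. ]
redFR [603.1 195.9 178. ]
bluFL [554.3 -80.3 178. ]
bluFR [ 548.6 -132.   178. ]
```

View pics/c3.png

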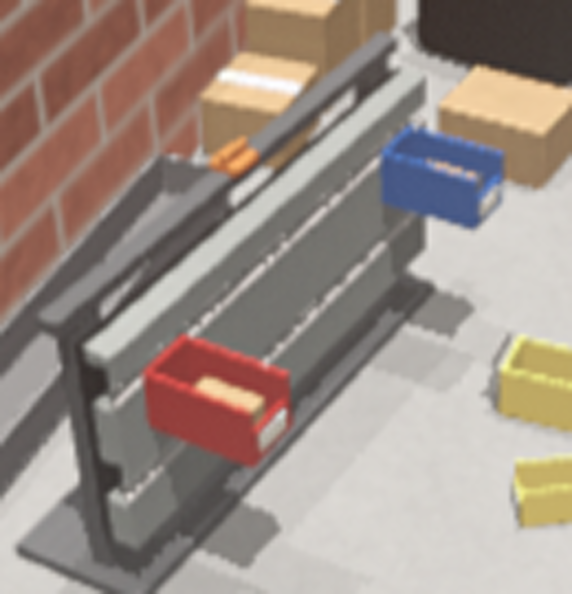

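Run:
```python
from h import *
P=pickle.load(open("p0.pkl","rb"));p=P["top"];s=P["side"]
c2=lambda u,v:(215+u/4-.4,110+v/4-.4); c3=lambda u,v:(225+u/4.4-.4,130+v/4.4-.4); c1=lambda u,v:(280+u/6-.4,200+v/6-.4)
for n,a,b in(("slatNF",(68,128),(103,362)),("slatNB",(70,92),(85,347)),("slatFF",(724,251),(425,92)),("slatFB",(727,218),(410,73)),("redBL",(110,150),(148,377)),("redBR",(186,157),(185,340)),("blBL",(592,240),(385,163)),("blBR",(668,252),(412,128)),("redFL",(85,285),(250,415)),("redFR",(160,296),(290,377)),("tab",(397,106),(232,152))):
    x,e=tri(p,c2(*a),s,c3(*b)); print(n,(x*1e3).round(1),round(e*1e3,1))
for n,c,z in(("slatN",(706,253),0),("slatF",(635,-177),0)):
    pass
x,e=tri(p,c1(342,120),s,c3(503,375));print("binBL",x*1e3,e*1e3)
x,e=tri(p,c1(447,122),s,c3(525,338));print("binBR",x*1e3,e*1e3)
```

```text
slatNF [710.5 255.4 228.2] 7.3
slatNB [729.4 252.3 234.6] 0.4
slatFF [ 637.  -180.5  215.3] 1.0
slatFB [ 653.8 -180.3  231.3] 6.9
redBL [697.5 229.6 199.3] 1.7
redBR [694.3 178.9 195.4] 2.5
blBL [644.1 -95.7 192.5] 4.2
blBR [ 637.2 -145.8  199. ] 2.3
redFL [609.1 244.3 201.3] 4.8
redFR [602.3 194.2 197.7] 2.7
tab [717.   38.  267.3] 3.5
binBL [515.58785083 -35.5171941   44.88588154] 0.5594685405974502
binBR [514.03243498 -87.83949427  46.12187686] 3.987147650282457
```

```bash
cat >> h.py <<'E'
B=np.diag([1.,-1,-1])
def toolR(yaw,tilt): return R.from_euler("z",yaw,degrees=True)*R.from_matrix(B)*R.from_euler("y",tilt,degrees=True)
def cur():
    o=bot.get_obs(); q=o["tool_rot"]; return o,o["eef_pos"]*1e3,R.from_quat(np.roll(q,-1))
def plan(p,yaw,tilt,frm=None):
    o,p0,R0=cur()
    if frm: p0,R0=np.array(frm[0],float),toolR(*frm[1:])
    return (R0.inv()*toolR(yaw,tilt)).as_rotvec().round(3).tolist(),R0.inv().apply(np.array(p)-p0).round(1).tolist()
def st():
    o,p,r=cur(); M=r*R.identity(); m=M.as_matrix(); 
    tilt=np.degrees(np.arctan2(np.hypot(m[0,2],m[1,2])*np.sign(m[0,2]),-m[2,2])); yaw=np.degrees(np.arctan2(-m[0,1]*-1,-m[1,1]))
    print("t",round(o["t"],2),"p",p.round(1),"tilt",round(tilt,2),"yaw",round(yaw,2),"F",o["contact_force"].round(2),"T",o["torque"].round(2),"w",round(o["gripper_width"]*85.4,1),"g",round(o["grasp_force"],1),"q",o["q"].round(2))
E
python3 -c "
from h import *
st();print(plan((420,-60,220),-1,0),plan((420,-60,220),-1,45))"
```

```text
t 1.1 p [ 194.2 -646.5  231.4] tilt 0.01 yaw 16.72 F [-0.36  0.63  0.08] T [-0.03 -0.01  0.03] w 84.9 g 0.0 q [ 1.17  0.48  0.02  1.56 -0.01  1.11 -0.08]
([0.0, -0.0, 0.309], [385.0, -496.8, 11.3]) ([-0.121, 0.779, 0.293], [385.0, -496.8, 11.3])
```

Call:
jog_arm:
  motion:
    - [0, 0, 0.1, 55, -71, 0, 85]
    - [0, 0, 0.2, 110, -142, 0, 85]
    - [0, 0, 0.309, 165, -213, 0, 85]
    - [0, 0, 0.309, 220, -284, 0, 85]
    - [-0.04, 0.25, 0.309, 275, -355, 0, 85]
    - [-0.08, 0.5, 0.3, 330, -426, 0, 85]
    - [-0.121, 0.779, 0.293, 385, -497, 11, 85]
    - [-0.121, 0.779, 0.293, 385, -497, 11, 85]
    - [-0.121, 0.779, 0.293, 385, -497, 11, 85]
    - [-0.121, 0.779, 0.293, 385, -497, 11, 85]

```text
t: 2.35
eef_pos: [0.3581, -0.212, 0.26]
tool_rot: [-0.011, 0.948, 0.0, 0.318]
contact_force: [-0.2, -0.1, -0.1]
gripper_width: 0.994
grasp_force: 0.0
```

```bash
python3 -c "
from h import *
st();print(plan((420,-60,220),-1,45))"
```

```text
t 2.35 p [ 358.1 -212.   260. ] tilt 37.09 yaw 0.41 F [-0.22 -0.09 -0.11] T [-0.01  0.61  0.03] w 84.9 g 0.0 q [ 1.48 -0.17 -0.67  2.41 -1.04  0.67  0.01]
([-0.032, 0.139, 0.005], [24.3, -150.7, 72.4])
```

```bash
python3 -c "
from h import *
print(plan((429,-60.5,200),-1,28),plan((429,-60.5,93),-1,28))"
```

```text
([-0.031, -0.158, 0.01], [19.4, -149.7, 93.8]) ([-0.031, -0.158, 0.01], [-45.1, -147.5, 179.1])
```

Call:
jog_arm:
  motion:
    - [-0.031, -0.158, 0.01, 7, -50, 31, 85]
    - [-0.031, -0.158, 0.01, 14, -100, 62, 85]
    - [-0.031, -0.158, 0.01, 19, -150, 94, 85]
    - [-0.031, -0.158, 0.01, 19, -150, 94, 85]
    - [-0.031, -0.158, 0.01, -13, -149, 136, 85]
    - [-0.031, -0.158, 0.01, -45, -147.5, 179, 85]
    - [-0.031, -0.158, 0.01, -45, -147.5, 179, 85]
    - [-0.031, -0.158, 0.01, -45, -147.5, 179, 85]

```text
t: 3.35
eef_pos: [0.4366, -0.0881, 0.1589]
tool_rot: [0.013, 0.973, -0.019, 0.231]
contact_force: [0.3, -0.2, -0.3]
gripper_width: 0.995
grasp_force: 0.0
```

```bash
python3 -c "
from h import *
st();print(plan((429,-60.5,93),-1,28));print(plan((471.4,-60.5,13),-1,28))"
```

```text
t 3.35 p [436.6 -88.1 158.9] tilt 26.77 yaw -2.49 F [ 0.32 -0.19 -0.32] T [-0.08  0.48 -0.06] w 85.0 g 0.0 q [ 1.07  0.11 -1.03  2.43  0.46  0.21 -1.97]
([0.027, 0.022, -0.016], [-37.3, -28.3, 54.5])
([0.027, 0.022, -0.016], [-35.5, -31.5, 144.9])
```

Call:
jog_arm:
  motion:
    - [0.027, 0.022, -0.016, -18, -14, 27, 85]
    - [0.027, 0.022, -0.016, -37, -28, 54, 85]
    - [0.027, 0.022, -0.016, -37, -28, 54, 85]
    - [0.027, 0.022, -0.016, -37, -28, 54, 85]

```text
t: 3.85
eef_pos: [0.4583, -0.0627, 0.0995]
tool_rot: [0.002, 0.973, -0.006, 0.232]
contact_force: [-11.7, 1.8, 29.5]
gripper_width: 0.996
grasp_force: 0.0
```

```bash
python3 -c "
from h import *
st();print(plan((429,-60.5,93),-1,28));print(plan((471.4,-60.5,13),-1,28))
p=bot.read_camera('side');cv2.imwrite('pics/s1.png',cv2.resize(p['pixels'][40:290,280:600,::-1],None,fx=2,fy=2))
"
```

```text
t 3.85 p [458.3 -62.7  99.5] tilt 26.84 yaw -0.68 F [-11.66   1.76  29.46] T [-0.46  0.32 -0.67] w 85.1 g 0.0 q [ 1.2   0.61 -1.41  2.44  1.54  0.61 -2.96]
([-0.001, 0.02, 0.006], [-29.1, -1.9, -7.4])
([-0.001, 0.02, 0.006], [-27.4, -2.6, 83.1])
```

View pics/s1.png

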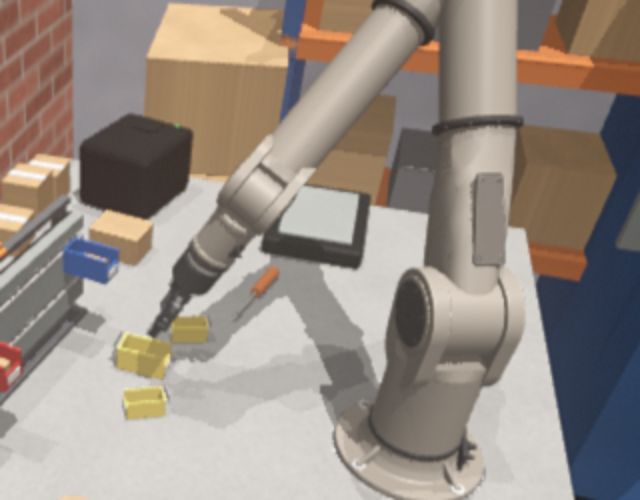

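```bash
python3 -c "
from h import *
st();print(plan((520,-100,230),0,0));print(plan((520,-100,230),10,-10))
"
```

```text
t 3.9 p [458.8 -72.1  94.8] tilt 26.68 yaw -1.02 F [ -0.24 -26.67 -10.6 ] T [-1.55  0.84 -0.81] w 84.9 g 0.0 q [ 1.21  0.63 -1.4   2.43  1.55  0.62 -2.95]
([0.007, -0.466, -0.017], [115.8, 27.2, -93.1])
([0.032, -0.638, -0.193], [115.8, 27.2, -93.1])
```

Call:
jog_arm:
  motion:
    - [0, 0, 0, 0, 0, -30, 85]
    - [0.0, -0.1, 0, 25, 5, -60, 85]
    - [0.0, -0.2, 0, 50, 10, -90, 85]
    - [0.0, -0.3, 0, 80, 20, -93, 85]
    - [0.007, -0.4, -0.017, 110, 27, -93, 85]
    - [0.007, -0.466, -0.017, 116, 27, -93, 85]
    - [0.007, -0.466, -0.017, 116, 27, -93, 85]
    - [0.007, -0.466, -0.017, 116, 27, -93, 85]

```text
t: 4.9
eef_pos: [0.5181, -0.0915, 0.2347]
tool_rot: [-0.003, 1.0, 0.0, 0.0]
contact_force: [0.1, 0.4, -0.1]
gripper_width: 1.0
grasp_force: 0.0
```

```bash
python3 -c "
from h import *
st();print(plan((600,-100,250),0,0))
"
```

```text
t 4.9 p [518.1 -91.5 234.7] tilt 0.29 yaw 0.02 F [ 0.05  0.42 -0.07] T [0.01 0.04 0.03] w 85.4 g 0.0 q [ 0.99  0.48 -1.2   1.85  0.49  1.15 -1.95]
([-0.005, -0.001, 0.0], [81.9, 8.4, -15.3])
```

```bash
cat >> h.py <<'E'
def fk(q,par,sg):
    c,h,a,b,L,e,f7,oy=par; q=np.array(sg)*q
    r=lambda ax,v:R.from_euler(ax,v)
    A=r("z",q[0]+c); p=np.array([0,0,h]); A=A*r("y",q[1]); A=A*r("z",q[2]);p=p+A.apply([e,0,a]); A=A*r("y",q[3]); p=p+A.apply([-e+oy*0,0,0])
    A=A*r("z",q[4]); p=p+A.apply([0,0,b]); A=A*r("y",q[5]); A=A*r("z",q[6]+f7); p=p+A.apply([0,0,L]); return p,A
E
cat > fit.py <<'E'
from h import *; import itertools
from scipy.optimize import least_squares
D=[([1.171,.477,.0224,1.5554,-.0115,1.1093,-.0831],(194.2,-646.5,231.4),0.01,16.72),([1.48,-.17,-.67,2.41,-1.04,.67,.01],(358.1,-212,260),37.09,.41),([1.07,.11,-1.03,2.43,.46,.21,-1.97],(436.6,-88.1,158.9),26.77,-2.49),([1.2,.61,-1.41,2.44,1.54,.61,-2.96],(458.3,-62.7,99.5),26.84,-.68)]
o,p,r=cur(); D.append((o["q"].tolist(),p,.29,.02))
best=[]
for s in itertools.product([1,-1],repeat=4):
    sg=[s[0],1,s[1],1,s[2],1,s[3]]
    def res(x):
        out=[]
        for q,P,t,y in D:
            pp,A=fk(q,x,sg); out+=list(pp-np.array(P)/1e3); out+=list(.3*(toolR(y,t).inv()*A).as_rotvec())
        return out
    for c in(-2.4,0,2.4):
      for f in(0,3.1):
        k=least_squares(res,[c,.3,.5,.5,.25,0,f,0]); best.append((k.cost,sg,k.x))
best.sort(key=lambda b:b[0])
for b in best[:3]: print(b[0],b[1],b[2].round(4))
pickle.dump(best[0],open("kin.pkl","wb"))
E
python3 fit.py
```

```text
0.0006768621679904097 [-1, 1, -1, 1, -1, 1, -1] [-0.0838  0.2293  0.543   0.4611  0.2801  0.0033  1.494   0.    ]
0.000676862168763167 [-1, 1, -1, 1, -1, 1, -1] [-0.0838  0.2293  0.543   0.4611  0.2801  0.0033  1.494   0.    ]
0.0006768621687872075 [-1, 1, -1, 1, -1, 1, -1] [-0.0838  0.2293  0.543   0.4611  0.2801  0.0033  1.494   0.    ]
```

```bash
cat > ik.py <<'E'
from h import *
from scipy.optimize import least_squares
D=[([1.17089775,.47694498,.02238363,1.55537867,-.01150547,1.1092989,-.08311762],(194.209,-646.49,231.354),R.from_quat([9.89377483e-01,1.45369163e-01,2.45e-05,4.48e-05]))]
o,p,r=cur();D.append((o["q"],p,r)); sg=[-1,1,-1,1,-1,1,-1]
def res(x):
    out=list(.001*x[5:6])
    for q,P,A0 in D:
        pp,A=fk(q,x,sg); out+=list(pp-np.array(P)/1e3)+list(.3*(A0.inv()*A).as_rotvec())
    return out
k=least_squares(res,[-.084,.23,.54,.46,.28,0,1.494,0]);par=k.x;print(k.cost,par.round(4))
lo=np.array([-2.96,-.34,-1.41,.24,-1.37,.17,-2.96]);hi=np.array([2.96,2.1,1.46,2.44,4.51,1.92,2.96])
rng=np.random.default_rng(0)
def ik(P,yaw,tilt,n=60,q0=None):
    T=toolR(yaw,tilt);sol=[]
    f=lambda q:np.r_[(lambda pA:np.r_[(pA[0]-np.array(P)/1e3)*3,(T.inv()*pA[1]).as_rotvec()])(fk(q,par,sg))]
    for i in range(n):
        s=rng.uniform(lo+.1,hi-.1) if q0 is None else np.clip(q0,lo+.03,hi-.03)
        r=least_squares(f,s,bounds=(lo+.02,hi-.02),max_nfev=60)
        if r.cost<1e-6: sol.append(r.x)
    return sol
E
cat > t.py <<'E'
from ik import *
for half in(0,180):
  for th in(0,10,20,30):
    G=np.array([462.5,-60.5,30.]); t=np.radians(th); P=G+19*np.array([np.sin(t),0,-np.cos(t)])
    S=ik(P,-1+half,th if not half else -th,40)
    print(half,th,len(S)); 
    for s in sorted(S,key=lambda s:-min((np.minimum(s-lo,hi-s))))[:3]: print(s.round(2),round(min(np.minimum(s-lo,hi-s)),2))
E
time python3 t.py
```

```text
1.5945518481752968e-08 [ -0.0884 -20.3356   0.4654   0.6775 -20.502   -0.1073   1.4824   0.    ]
0 0 4
[-0.62  0.72  0.66  1.91 -0.65  0.73 -1.17] 0.53
[-0.44  0.65  0.47  1.91 -0.45  0.69 -1.28] 0.52
[ 0.46  0.59 -0.4   1.96  0.37  0.66 -1.77] 0.48
0 10 0
0 20 0
0 30 0
180 0 5
[-0.68  0.74  0.73  1.93 -0.72  0.74  2.03] 0.51
[-0.25  0.57  0.28  1.96 -0.25  0.65  1.75] 0.48
[ 0.23  0.56 -0.18  1.96  0.16  0.64  1.5 ] 0.47
180 10 0
180 20 0
180 30 0
real	0m17.014s
user	0m17.370s
sys	0m0.107s
```

```bash
python3 - <<'E'
s=open("ik.py").read()
s=s.replace("def res(x):\n","D2=[([1.48,-.17,-.67,2.41,-1.04,.67,.01],(358.1,-212,260),toolR(.41,37.09)),([1.07,.11,-1.03,2.43,.46,.21,-1.97],(436.6,-88.1,158.9),toolR(-2.49,26.77)),([1.2,.61,-1.41,2.44,1.54,.61,-2.96],(458.3,-62.7,99.5),toolR(-.68,26.84))]\ndef res(x):\n").replace("    return out\nk=","    for q,P,A0 in D2:\n        pp,A=fk(q,x,sg); out+=list(.1*(pp-np.array(P)/1e3))+list(.03*(A0.inv()*A).as_rotvec())\n    return out\nk=")
open("ik.py","w").write(s)
E
python3 t.py
```

```text
2.6834882178906525e-05 [-0.0924  0.3346  0.5873  0.5241  0.3737 -0.0478  1.4785  0.    ]
0 0 12
[ 0.16  0.53 -0.15  2.11  0.16  0.51 -1.7 ] 0.33
[-0.21  0.55  0.31  2.11 -0.32  0.53 -1.25] 0.33
[ 0.73  0.74 -0.91  2.11  0.9   0.75 -2.36] 0.33
0 10 12
[-0.35  0.54  0.5   2.23 -0.84  0.37 -0.75] 0.2
[-0.31  0.53  0.45  2.23 -0.78  0.35 -0.8 ] 0.18
[-0.28  0.52  0.4   2.23 -0.73  0.33 -0.85] 0.16
0 20 0
0 30 0
180 0 15
[ 0.74  0.74 -0.92  2.11  0.9   0.75  0.78] 0.33
[-0.11  0.53  0.18  2.11 -0.19  0.51  1.77] 0.33
[ 0.54  0.62 -0.63  2.11  0.64  0.61  1.01] 0.33
180 10 10
[ 0.9   0.83 -1.11  2.23  1.3   0.74  0.44] 0.21
[ 0.49  0.55 -0.54  2.23  0.79  0.35  0.86] 0.18
[ 0.96  0.94 -1.23  2.23  1.38  0.87  0.4 ] 0.18
180 20 11
[ 0.63  0.58 -0.67  2.35  1.72  0.29 -0.01] 0.09
[ 0.96  0.86 -1.14  2.35  1.71  0.69  0.11] 0.09
[ 0.59  0.57 -0.62  2.35  1.73  0.26 -0.03] 0.09
180 30 0
```

```bash
cat >> h.py <<'E'
import json,os
def rec():
    o=bot.get_obs(); L=json.load(open("D.json")) if os.path.exists("D.json") else []
    L.append([list(map(float,o["q"])),list(map(float,o["eef_pos"])),list(map(float,o["tool_rot"]))]); json.dump(L,open("D.json","w"))
E
python3 -c "
from h import *
rec();st();print(plan((470,-60.5,90),-1,0),plan((470,-60.5,13),-1,0))"
```

```text
t 4.9 p [518.1 -91.5 234.7] tilt 0.29 yaw 0.02 F [ 0.05  0.42 -0.07] T [0.01 0.04 0.03] w 85.4 g 0.0 q [ 0.99  0.48 -1.2   1.85  0.49  1.15 -1.95]
([-0.005, -0.001, 0.018], [-48.2, -30.3, 144.8]) ([-0.005, -0.001, 0.018], [-48.2, -30.0, 221.8])
```

Call:
jog_arm:
  motion:
    - [-0.005, 0, 0.018, -24, -15, 45, 85]
    - [-0.005, 0, 0.018, -48, -30, 90, 85]
    - [-0.005, 0, 0.018, -48, -30, 145, 85]
    - [-0.005, 0, 0.018, -48, -30, 145, 85]
    - [-0.005, 0, 0.018, -48, -30, 145, 85]

```text
t: 5.52
eef_pos: [0.472, -0.0609, 0.0921]
tool_rot: [-0.0, 1.0, -0.009, 0.001]
contact_force: [0.6, -0.1, -0.3]
gripper_width: 0.994
grasp_force: 0.0
```

```bash
python3 -c "
from h import *
rec();st();print(plan((470,-60.5,13),-1,0))
p=bot.read_camera('top')
cv2.imwrite('pics/t1.png',cv2.resize(p['pixels'][180:280,280:410,::-1],None,fx=5,fy=5,interpolation=cv2.INTER_CUBIC))"
```

```text
t 5.53 p [472.  -60.9  92.1] tilt 0.16 yaw -1.05 F [ 0.56 -0.15 -0.27] T [ 0.01 -0.03  0.03] w 84.9 g 0.0 q [ 0.84  0.58 -1.05  2.09  0.68  0.86 -2.2 ]
([-0.0, -0.003, -0.001], [-2.2, -0.4, 79.1])
```

View pics/t1.png

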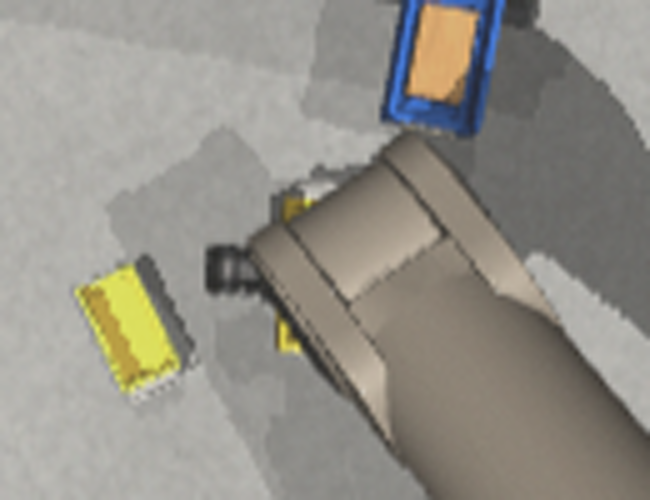

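Call:
jog_arm:
  motion:
    - [0, 0, 0, -1, 0, 30, 85]
    - [0, 0, 0, -2, 0, 55, 85]
    - [0, 0, 0, -2, 0, 72, 85]
    - [0, 0, 0, -2, 0, 79, 85]
    - [0, 0, 0, -2, 0, 79, 85]
    - [0, 0, 0, -2, 0, 79, 40]
    - [0, 0, 0, -2, 0, 79, 40]
    - [0, 0, 0, -2, 0, 79, 40]
    - [0, 0, 0, -2, 0, 79, 40]
    - [0, 0, 0, -2, 0, 79, 40]
  grip_force: 60

```text
t: 6.82
eef_pos: [0.47, -0.0609, 0.0123]
tool_rot: [0.0, 1.0, -0.009, 0.001]
contact_force: [-0.0, -0.2, 6.0]
gripper_width: 0.581
grasp_force: 62.1
```

```bash
python3 -c "
from h import *
rec();st();print(plan((470,-60.5,80),-1,0),plan((560,25,80),-9.5,0))"
```

```text
t 6.83 p [470.  -60.9  12.3] tilt 0.12 yaw -1.05 F [-0.01 -0.19  5.99] T [ 0.04  0.21 -0.03] w 49.6 g 62.1 q [ 0.73  0.69 -0.91  2.14  0.85  0.73 -2.35]
([0.0, -0.002, -0.001], [0.2, -0.4, -67.7]) ([-0.0, -0.002, 0.147], [88.6, -87.5, -67.5])
```

Call:
jog_arm:
  motion:
    - [0, 0, 0, 0, 0, -25, 40]
    - [0, 0, 0, 0, 0, -60, 40]
    - [0, 0, 0.05, 30, -30, -67, 40]
    - [0, 0, 0.1, 60, -60, -67, 40]
    - [0, 0, 0.147, 88, -87, -67, 40]
    - [0, 0, 0.147, 88, -87, -67, 40]
    - [0, 0, 0.147, 88, -87, -35, 40]
    - [0, 0, 0.147, 88, -87, -8, 40]
    - [0, 0, 0.147, 88, -87, -1, 40]
    - [0, 0, 0.147, 88, -87, -1, 40]

```text
t: 8.07
eef_pos: [0.5582, 0.0238, 0.013]
tool_rot: [0.0, 0.997, -0.083, 0.0]
contact_force: [-0.0, 0.3, -1.5]
gripper_width: 0.576
grasp_force: 63.0
```

```bash
python3 -c "
from h import *
rec();st()"
cat > kin.py <<'E'
from h import *
from scipy.optimize import least_squares
sg=[-1,1,-1,1,-1,1,-1]
D=[(q,p,R.from_quat(np.roll(r,-1))) for q,p,r in json.load(open("D.json"))]
D.append(([1.17089775,.47694498,.02238363,1.55537867,-.01150547,1.1092989,-.08311762],[.194209,-.64649,.231354],R.from_quat([9.89377483e-01,1.45369163e-01,2.45e-05,4.48e-05])))
D2=[([1.48,-.17,-.67,2.41,-1.04,.67,.01],(358.1,-212,260),toolR(.41,37.09)),([1.07,.11,-1.03,2.43,.46,.21,-1.97],(436.6,-88.1,158.9),toolR(-2.49,26.77)),([1.2,.61,-1.41,2.44,1.54,.61,-2.96],(458.3,-62.7,99.5),toolR(-.68,26.84))]
def res(x):
    out=[]
    for q,P,A0 in D:
        pp,A=fk(q,x,sg); out+=list(pp-np.array(P))+list(.3*(A0.inv()*A).as_rotvec())
    for q,P,A0 in D2:
        pp,A=fk(q,x,sg); out+=list(.1*(pp-np.array(P)/1e3))
    return np.array(out)
k=least_squares(res,[-.084,.23,.54,.46,.28,0,1.494,0]);par=k.x;print(par.round(4),np.abs(res(par)[:6*len(D)]).max().round(4))
E
python3 kin.py
```

```text
t 8.07 p [558.2  23.8  13. ] tilt -0.03 yaw -9.46 F [-0.    0.3  -1.54] T [ 0.03 -0.01 -0.07] w 49.2 g 63.0 q [ 0.49  0.77 -0.86  1.94  0.8   0.82 -2.56]
[-0.0897  0.2841  0.5754  0.4978  0.3408 -0.0265  1.4811  0.    ] 0.0101
```

Call:
jog_arm:
  motion:
    - [0, 0, 0, 0, 0, 0.5, 85]
    - [0, 0, 0, 0, 0, 0.5, 85]
    - [0, 0, 0, 0, 0, 0.5, 85]
    - [0, 0, 0, 0, 0, -30, 85]
    - [0, 0, 0, -10, 0, -80, 85]
    - [0, 0, -0.18, -20, 0, -100, 85]
    - [0, 0, -0.36, -20, 0, -100, 85]
    - [0, 0, -0.54, -20, 0, -100, 85]
    - [0, 0, -0.72, -20, 0, -100, 85]
    - [0, 0, -0.9, -20, 0, -100, 85]

```text
t: 9.32
eef_pos: [0.5391, 0.0276, 0.1127]
tool_rot: [0.0, 0.932, 0.362, 0.001]
contact_force: [-0.3, 0.1, -0.8]
gripper_width: 1.0
grasp_force: 0.0
```

Call:
jog_arm:
  motion:
    - [0, 0, -0.18, 0, 0, 0, 85]
    - [0, 0, -0.36, 0, 0, 0, 85]
    - [0, 0, -0.54, 0, 0, 0, 85]
    - [0, 0, -0.72, 0, 0, 0, 85]
    - [0, 0, -0.9, 0, 0, 0, 85]
    - [0, 0, -1.08, 0, 0, 0, 85]
    - [0, 0, -1.26, 0, 0, 0, 85]
    - [0, 0, -1.44, 0, 0, 0, 85]
    - [0, 0, -1.62, 0, 0, 0, 85]
    - [0, 0, -1.8, 0, 0, 0, 85]

```text
t: 10.58
eef_pos: [0.5391, 0.0276, 0.1125]
tool_rot: [0.0, 0.296, 0.955, 0.0]
contact_force: [0.3, 0.1, 0.2]
gripper_width: 0.991
grasp_force: 0.0
```

```bash
cat > t2.py <<'E'
from kin import *
rec();st()
lo=np.array([-2.96,-.34,-1.41,.24,-1.37,.17,-2.96]);hi=np.array([2.96,2.1,1.46,2.44,4.51,1.92,2.96])
ex=np.array([.986,-.165,0]);ez=np.array([0,0,1.])
def ik(P,tilt,q0):
    T=toolR(170.5,-tilt);best=None
    for q3 in np.linspace(-1.3,1.2,11):
        f=lambda q:(lambda pA:np.r_[(pA[0]-np.array(P)/1e3)*3,(T.inv()*pA[1]).as_rotvec(),.003*(q[2]-q3)])(fk(q,par,sg))
        s=np.clip(q0,lo+.03,hi-.03);s[2]=q3;s[0]=-q3*.9
        r=least_squares(f,s,bounds=(lo,hi),max_nfev=80);q=r.x
        if r.cost<2e-5:
            m=np.minimum(q-lo,hi-q).min()
            if best is None or m>best[0]: best=(round(m,2),q.round(2).tolist())
    return best
q0=bot.get_obs()["q"]
for th in(10,15,20,25,30):
  t=np.radians(th)
  G=np.array([558.2,23.8,32])-22*ex
  P=G+19*(ex*np.sin(t)-ez*np.cos(t)); print(th,"bench",ik(P,th,q0))
  G=np.array([671.9,46.2,0])-67*ex+ez*180
  P=G+19*(ex*np.sin(t)-ez*np.cos(t)); print(th,"hang",ik(P,th,q0))
  t-=np.radians(43);G=np.array([671.9,46.2,225])-75*ex
  P=G+19*(ex*np.sin(t)-ez*np.cos(t)); print(th,"tip",ik(P,th-43,q0))
E
python3 t2.py
```

```text
[-0.0897  0.2841  0.5754  0.4978  0.3408 -0.0265  1.4811  0.    ] 0.0101
t 10.57 p [539.1  27.6 112.5] tilt 0.05 yaw 145.56 F [0.31 0.06 0.16] T [ 0.03 -0.02  0.01] w 84.6 g 0.0 q [ 0.78  0.88 -1.38  1.93  0.95  1.21  0.01]
10 bench (np.float64(0.33), [0.6, 0.81, -1.05, 2.11, 1.22, 0.79, 0.17])
10 hang (np.float64(0.56), [-0.75, 0.45, 0.7, 1.88, -0.37, 0.77, 1.53])
10 tip (np.float64(0.27), [0.05, 0.7, -0.3, 1.37, 0.02, 1.65, 1.16])
15 bench (np.float64(0.27), [0.44, 0.66, -0.8, 2.17, 1.25, 0.55, 0.1])
15 hang (np.float64(0.5), [-0.94, 0.5, 0.95, 1.94, -0.56, 0.7, 1.7])
15 tip (np.float64(0.36), [0.05, 0.65, -0.3, 1.42, 0.04, 1.56, 1.16])
20 bench (np.float64(0.22), [0.59, 0.8, -1.05, 2.22, 1.58, 0.75, -0.16])
20 hang (np.float64(0.44), [0.39, 0.42, -0.8, 2.0, 0.76, 0.64, 0.52])
20 tip (np.float64(0.45), [0.05, 0.6, -0.3, 1.47, 0.05, 1.47, 1.16])
25 bench (np.float64(0.16), [0.23, 0.57, -0.55, 2.28, 1.78, 0.4, -0.49])
25 hang (np.float64(0.39), [0.39, 0.4, -0.8, 2.05, 0.92, 0.57, 0.36])
25 tip (np.float64(0.54), [-0.12, 0.54, -0.05, 1.53, -0.05, 1.38, 1.26])
30 bench (np.float64(0.11), [-0.79, 0.64, 0.69, 2.33, 3.9, 0.3, -2.83])
30 hang (np.float64(0.33), [0.55, 0.48, -1.05, 2.11, 1.27, 0.64, 0.04])
30 tip (np.float64(0.64), [-0.12, 0.49, -0.05, 1.59, -0.03, 1.28, 1.25])
```

```bash
python3 -c "
from h import *
print(plan((530,28.4,95),170.5,0),plan((520,30,90),170.5,-20),plan((542.9,26.3,16),170.5,-20))"
```

```text
([0.001, 0.001, -0.435], [7.9, -4.5, 17.5]) ([-0.075, -0.343, -0.431], [17.1, -8.9, 22.5]) ([-0.075, -0.343, -0.431], [-3.8, 1.0, 96.5])
```

Call:
jog_arm:
  motion:
    - [0, 0, -0.15, 4, -2, 0, 85]
    - [0, 0, -0.3, 8, -4, 0, 85]
    - [0, 0, -0.435, 12, -6, 0, 85]
    - [-0.04, -0.17, -0.435, 17, -9, 10, 85]
    - [-0.075, -0.343, -0.431, 17, -9, 22, 85]
    - [-0.075, -0.343, -0.431, 17, -9, 22, 85]
    - [-0.075, -0.343, -0.431, 17, -9, 22, 85]
    - [-0.075, -0.343, -0.431, 17, -9, 22, 85]

```text
t: 11.58
eef_pos: [0.5217, 0.0302, 0.0912]
tool_rot: [0.173, 0.085, 0.981, -0.014]
contact_force: [-0.1, 0.1, 0.3]
gripper_width: 0.994
grasp_force: 0.0
```

```bash
python3 -c "
from h import *
rec();st()
print(plan((542.9,26.3,16),170.5,-20))"
```

```text
t 11.57 p [521.7  30.2  91.2] tilt 20.02 yaw 170.06 F [-0.12  0.1   0.27] T [0.02 0.35 0.  ] w 84.9 g 0.0 q [ 0.78  0.71 -1.31  2.23  1.34  0.88  0.02]
([-0.001, 0.0, -0.008], [5.5, -0.2, 78.1])
```

Call:
jog_arm:
  motion:
    - [0, 0, -0.008, 2, 0, 25, 85]
    - [0, 0, -0.008, 4, 0, 50, 85]
    - [0, 0, -0.008, 5.5, 0, 68, 85]
    - [0, 0, -0.008, 5.5, 0, 78, 85]
    - [0, 0, -0.008, 5.5, 0, 78, 85]
    - [0, 0, -0.008, 5.5, 0, 78, 40]
    - [0, 0, -0.008, 5.5, 0, 78, 40]
    - [0, 0, -0.008, 5.5, 0, 78, 40]
    - [0, 0, -0.008, 5.5, 0, 78, 40]
  grip_force: 90

```text
t: 12.7
eef_pos: [0.5415, 0.0266, 0.0164]
tool_rot: [0.174, 0.08, 0.981, -0.016]
contact_force: [-2.5, 0.2, 5.3]
gripper_width: 0.572
grasp_force: 93.3
```

```bash
python3 -c "
from h import *
rec();st()
p=bot.read_camera('side');pickle.dump(p,open('ps2.pkl','wb'))
cv2.imwrite('pics/s2.png',cv2.resize(p['pixels'][130:270,220:420,::-1],None,fx=4,fy=4,interpolation=cv2.INTER_CUBIC))"
```

```text
t 12.7 p [541.5  26.6  16.4] tilt 20.09 yaw 170.62 F [-2.47  0.23  5.29] T [ 0.01  0.42 -0.  ] w 48.9 g 93.3 q [ 0.67  0.84 -1.16  2.22  1.56  0.87 -0.11]
```

View pics/s2.png

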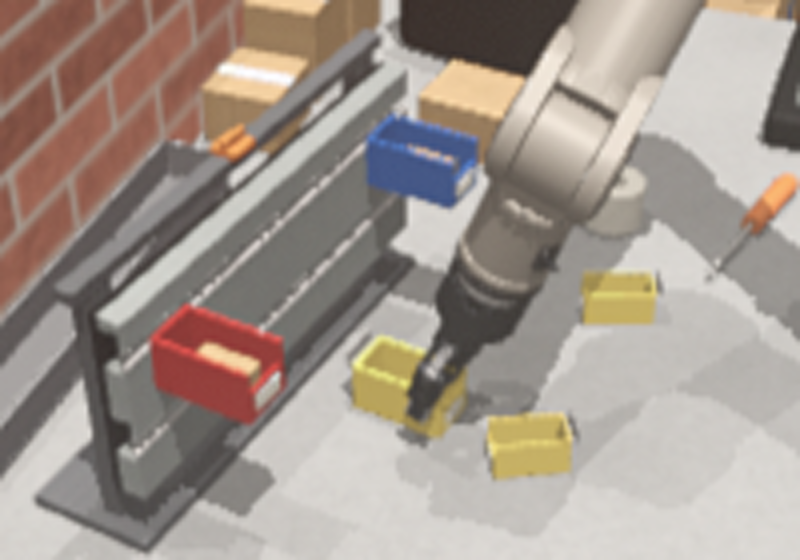

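```bash
cat > pl.py <<'E'
import numpy as np
def rect(x0,x1,z0,z1,s=.4):
    xs=np.arange(x0,x1+1e-6,s);zs=np.arange(z0,z1+1e-6,s)
    return np.vstack([np.c_[xs,0*xs+z0],np.c_[xs,0*xs+z1],np.c_[0*zs+x0,zs],np.c_[0*zs+x1,zs]])
PTS=np.vstack([rect(41,45,0,50),rect(45,54.5,42,45),rect(51.5,54.5,42,60)])
BOX=[(0,4,13,60),(0,4,-77,0),(22,40,-77,80),(4,22,31,60),(4,22,-77,-8)]
def clear(phi,U,W):
    f=np.radians(phi);x,z=PTS.T
    u=(x*np.cos(f)+z*np.sin(f))+np.asarray(U)[...,None]; w=(-x*np.sin(f)+z*np.cos(f))+np.asarray(W)[...,None]
    m=np.full(u.shape[:-1],1e9)
    for a,b,c,d in BOX:
        du=np.maximum(a-u,u-b);dw=np.maximum(c-w,w-d)
        s=np.hypot(np.maximum(du,0),np.maximum(dw,0))+np.minimum(np.maximum(du,dw),0); m=np.minimum(m,s.min(-1))
    return m
E
cat > t3.py <<'E'
from pl import *
def lipuv(phi,U,W):
    f=np.radians(phi);return U+53*np.cos(f)+60*np.sin(f),W-53*np.sin(f)+60*np.cos(f)
# parametrize by lip-top position; report best w for each u at phi 45, then max-clearance path by phi
for phi in(42,45,48):
    f=np.radians(phi);bu=53*np.cos(f)+60*np.sin(f);bw=-53*np.sin(f)+60*np.cos(f)
    for lu in(-2,2,4,6,8,10,12,14):
        ws=np.arange(-6,32,.25);c=clear(phi,np.full(ws.shape,lu-bu),ws-bw);i=c.argmax();print(phi,"lip u",lu,"w",ws[i],"clr",c[i].round(2))
for phi in(45,40,35,30,25,20,15,10,5,2,0):
    f=np.radians(phi);bu=53*np.cos(f)+60*np.sin(f);bw=-53*np.sin(f)+60*np.cos(f)
    LU,LW=np.meshgrid(np.arange(5,20,.25),np.arange(0,30,.25));c=clear(phi,LU-bu,LW-bw)
    ok=LW>14 
    c=np.where(ok,c,-9);i=np.unravel_index(c.argmax(),c.shape);print("phi",phi,"lip",LU[i],LW[i],"clr",c[i].round(2),"U0,W0",(LU[i]-bu).round(1),(LW[i]-bw).round(1))
E
python3 t3.py
```

```text
42 lip u -2 w 7.75 clr 5.17
42 lip u 2 w 9.0 clr 3.0
42 lip u 4 w 9.75 clr 2.05
42 lip u 6 w 11.0 clr 1.33
42 lip u 8 w 13.25 clr 1.31
42 lip u 10 w 15.5 clr 1.29
42 lip u 12 w 15.25 clr 0.64
42 lip u 14 w 14.25 clr -0.17
45 lip u -2 w 7.5 clr 5.22
45 lip u 2 w 8.75 clr 3.19
45 lip u 4 w 9.5 clr 2.39
45 lip u 6 w 10.5 clr 1.68
45 lip u 8 w 12.5 clr 1.68
45 lip u 10 w 14.5 clr 1.69
45 lip u 12 w 14.75 clr 0.73
45 lip u 14 w 13.75 clr -0.18
48 lip u -2 w 7.5 clr 5.32
48 lip u 2 w 8.5 clr 3.39
48 lip u 4 w 9.25 clr 2.64
48 lip u 6 w 10.0 clr 1.92
48 lip u 8 w 12.0 clr 1.92
48 lip u 10 w 13.75 clr 1.96
48 lip u 12 w 14.0 clr 0.78
48 lip u 14 w 13.0 clr -0.16
phi 45 lip 9.75 14.25 clr 1.69 U0,W0 -70.2 9.3
phi 40 lip 11.0 16.5 clr 1.56 U0,W0 -68.2 4.6
phi 35 lip 10.75 17.25 clr 1.54 U0,W0 -67.1 -1.5
phi 30 lip 10.5 18.0 clr 1.43 U0,W0 -65.4 -7.5
phi 25 lip 10.0 18.5 clr 1.49 U0,W0 -63.4 -13.5
phi 20 lip 9.5 19.0 clr 1.58 U0,W0 -60.8 -19.3
phi 15 lip 9.5 19.0 clr 1.78 U0,W0 -57.2 -25.2
phi 10 lip 9.0 19.5 clr 2.05 U0,W0 -53.6 -30.4
phi 5 lip 8.0 20.5 clr 1.82 U0,W0 -50.0 -34.7
phi 2 lip 7.25 20.75 clr 1.48 U0,W0 -47.8 -37.4
phi 0 lip 6.75 19.25 clr 1.25 U0,W0 -46.2 -40.8
```

```bash
cat > bp.py <<'E'
from h import *
EX=np.array([np.cos(np.radians(-9.5)),np.sin(np.radians(-9.5)),0]);EY=np.array([-EX[1],EX[0],0]);EZ=np.array([0,0,1.])
G0=np.array([671.9,46.2,190.]);TB=np.array([-17.4,-.5,16.4]);TH=20.1
def tool(U,V,W,phi):
    f=np.radians(phi);bx=EX*np.cos(f)-EZ*np.sin(f);bz=EX*np.sin(f)+EZ*np.cos(f)
    return G0+U*EX+V*EY+W*EZ+bx*TB[0]+EY*TB[1]+bz*TB[2],170.5,-(TH-phi)
def go(U,V,W,phi): 
    a=plan(*tool(U,V,W,phi)); print((U,V,W,phi),a)
def where():
    o,p,r=cur(); m=r.as_matrix();tau=np.degrees(np.arctan2(m[:,2]@EX,-m[2,2]));phi=TH-tau;f=np.radians(phi)
    bx=EX*np.cos(f)-EZ*np.sin(f);bz=EX*np.sin(f)+EZ*np.cos(f)
    d=p-bx*TB[0]-EY*TB[1]-bz*TB[2]-G0; F=o["contact_force"]
    print("U,V,W,phi",(d@EX).round(2),(d@EY).round(2),d[2].round(2),phi.round(2),"F uvw",(F@EX).round(2),(F@EY).round(2),F[2].round(2))
    l=lambda x,z:(d@EX+x*np.cos(f)+z*np.sin(f),d[2]-x*np.sin(f)+z*np.cos(f))
    print("lead",np.round(l(54.5,60),2),"liptop",np.round(l(53,60),2))
E
python3 -c "
from bp import *
where();go(-150,-15,-80,20);go(-111,0,-22.5,46);print(tool(-111,0,-22.5,46))"
```

```text
U,V,W,phi -107.96 -40.44 -190.08 0.01 F uvw -2.15 -1.13 4.49
lead [ -53.45 -130.09] liptop [ -54.95 -130.09]
(-150, -15, -80, 20) ([-0.003, 0.349, 0.003], [-6.4, 25.2, -120.2])
(-111, 0, -22.5, 46) ([-0.003, 0.803, 0.002], [-73.5, 39.9, -159.7])
(array([562.05386708,  64.07498593, 191.4089098 ]), 170.5, 25.9)
```

Call:
jog_arm:
  motion:
    - [0, 0, 0, -14, 0, -38, 40]
    - [0, 0.1, 0, -25, 5, -70, 40]
    - [0, 0.25, 0, -35, 15, -95, 40]
    - [0, 0.4, 0, -45, 22, -115, 40]
    - [0, 0.55, 0, -55, 30, -135, 40]
    - [0, 0.7, 0, -65, 36, -150, 40]
    - [-0.003, 0.803, 0.002, -73.5, 40, -160, 40]
    - [-0.003, 0.803, 0.002, -73.5, 40, -160, 40]
    - [-0.003, 0.803, 0.002, -73.5, 40, -160, 40]
    - [-0.003, 0.803, 0.002, -73.5, 40, -160, 40]

```text
t: 14.0
eef_pos: [0.561, 0.0638, 0.1908]
tool_rot: [-0.224, 0.08, 0.971, 0.018]
contact_force: [-0.4, -0.1, -2.1]
gripper_width: 0.574
grasp_force: 94.0
```

```bash
python3 -c "
from bp import *
rec();st();where();go(-111,0,-22.5,46);go(-91,0,-22.5,46)
p=bot.read_camera('side');pickle.dump(p,open('ps3.pkl','wb'));pt=bot.read_camera('top');pickle.dump(pt,open('pt3.pkl','wb'))
a=cv2.resize(p['pixels'][140:240,225:365,::-1],(560,400),interpolation=cv2.INTER_CUBIC);cv2.imwrite('pics/s3.png',a)"
```

```text
t 14.0 p [561.   63.8 190.8] tilt -25.94 yaw 170.56 F [-0.38 -0.13 -2.07] T [-0.08 -0.64  0.02] w 49.0 g 94.0 q [ 0.56  0.95 -1.26  1.49  0.55  1.65  0.67]
U,V,W,phi -111.97 -0.42 -23.13 46.04 F uvw -0.36 -0.19 -2.07
lead [-30.95 -20.71] liptop [-32.   -19.63]
(-111, 0, -22.5, 46) ([-0.001, -0.001, 0.0], [-0.6, 0.4, -1.0])
(-91, 0, -22.5, 46) ([-0.001, -0.001, 0.0], [-18.6, 0.4, -9.7])
```

View pics/s3.png

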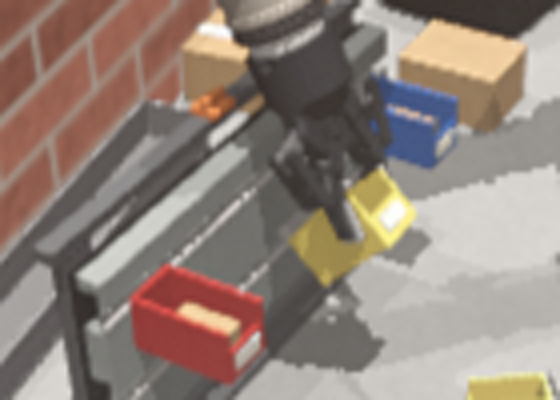

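Call:
jog_arm:
  motion:
    - [0, 0, 0, -9, 0.4, -4.4, 40]
    - [0, 0, 0, -16.2, 0.4, -7.9, 40]
    - [0, 0, 0, -18.9, 0.4, -9.2, 40]
    - [0, 0, 0, -19.8, 0.4, -9.6, 40]
    - [0, 0, 0, -20.7, 0.4, -10, 40]
    - [0, 0, 0, -21.6, 0.4, -10.5, 40]
    - [0, 0, 0, -22.5, 0.4, -10.9, 40]
    - [0, 0, 0, -22.5, 0.4, -10.9, 40]

```text
t: 15.1
eef_pos: [0.5867, 0.0603, 0.1907]
tool_rot: [-0.224, 0.081, 0.971, 0.019]
contact_force: [0.2, -0.0, -1.9]
gripper_width: 0.57
grasp_force: 94.0
```

Call:
jog_arm:
  motion:
    - [0, 0, 0, -0.9, 0, -0.4, 40]
    - [0, 0, 0, -1.8, 0, -0.9, 40]
    - [0, 0, 0, -1.8, 0, -0.9, 40]

```text
t: 15.48
eef_pos: [0.5887, 0.0599, 0.1906]
tool_rot: [-0.224, 0.081, 0.971, 0.019]
contact_force: [-0.1, -0.8, -2.1]
gripper_width: 0.572
grasp_force: 94.0
```

Call:
jog_arm:
  motion:
    - [0, 0, 0, -0.45, 0, -0.2, 40]
    - [0, 0, 0, -0.9, 0, -0.4, 40]
    - [0, 0, 0, -0.9, 0, -0.4, 40]

```text
t: 15.85
eef_pos: [0.589, 0.0599, 0.1908]
tool_rot: [-0.225, 0.08, 0.971, 0.018]
contact_force: [-4.8, -0.3, 0.5]
gripper_width: 0.571
grasp_force: 93.9
```

Call:
jog_arm:
  motion:
    - [0, 0, 0, -0.45, 0, -0.2, 40]
    - [0, 0, 0, -0.9, 0, -0.4, 40]
    - [0, 0, 0, -0.9, 0, -0.4, 40]

```text
t: 16.23
eef_pos: [0.5891, 0.0598, 0.1909]
tool_rot: [-0.226, 0.08, 0.971, 0.018]
contact_force: [-8.3, -1.2, 1.0]
gripper_width: 0.574
grasp_force: 93.8
```

```bash
python3 -c "
from bp import *
where();st()"
```

```text
U,V,W,phi -83.72 0.27 -23.01 46.29 F uvw -7.97 -2.6 0.95
lead [ -2.69 -20.94] liptop [ -3.73 -19.85]
t 16.23 p [589.1  59.8 190.9] tilt -26.19 yaw 170.58 F [-8.29 -1.25  0.95] T [-0.21  1.16  0.01] w 49.1 g 93.8 q [ 0.53  0.97 -1.24  1.41  0.57  1.69  0.7 ]
```

Call:
jog_arm:
  motion:
    - [0, 0, 0, 4.5, 0, 2.2, 40]
    - [0, 0, 0, 9.0, 0, -5, 40]
    - [0, 0, 0, 13.5, 0, -14, 40]
    - [0, 0, 0, 17, 0, -22, 40]
    - [0, 0, 0, 17, 0, -22.5, 40]
    - [0, 0, 0, 17, 0, -22.5, 40]

```text
t: 16.98
eef_pos: [0.5854, 0.0604, 0.2182]
tool_rot: [-0.224, 0.081, 0.971, 0.018]
contact_force: [-0.2, 0.2, -1.6]
gripper_width: 0.572
grasp_force: 93.9
```

```bash
python3 -c "
from bp import *
where();st()"
```

```text
U,V,W,phi -87.45 0.23 4.27 46.09 F uvw -0.27 0.19 -1.61
lead [-6.43  6.61] liptop [-7.47  7.69]
t 16.98 p [585.4  60.4 218.2] tilt -25.99 yaw 170.48 F [-0.24  0.24 -1.61] T [-0.06 -0.61 -0.01] w 48.9 g 93.9 q [ 0.54  0.94 -1.26  1.4   0.54  1.72  0.7 ]
```

Call:
jog_arm:
  motion:
    - [0, 0, 0, -1.8, 0, -0.9, 40]
    - [0, 0, 0, -2.7, 0, -1.3, 40]
    - [0, 0, 0, -3.6, 0, -1.7, 40]
    - [0, 0, 0, -4.5, 0, -2.2, 40]
    - [0, 0, 0, -4.5, 0, -2.2, 40]

```text
t: 17.6
eef_pos: [0.5891, 0.0598, 0.2183]
tool_rot: [-0.226, 0.08, 0.971, 0.018]
contact_force: [-5.6, -0.7, -0.9]
gripper_width: 0.574
grasp_force: 93.9
```

Call:
jog_arm:
  motion:
    - [0, 0, 0, 2.7, 0, 1.3, 40]
    - [0, 0, 0, 5.4, 0, -2.5, 40]
    - [0, 0, 0, 7.6, 0, -7.3, 40]
    - [0, 0, 0, 7.6, 0, -7.3, 40]
    - [0, 0, 0, 5.8, 0, -8.1, 40]
    - [0, 0, 0, 4.9, 0, -8.6, 40]
    - [0, 0, 0, 4, 0, -9, 40]
    - [0, 0, 0, 4, 0, -9, 40]

```text
t: 18.6
eef_pos: [0.5906, 0.0596, 0.228]
tool_rot: [-0.224, 0.081, 0.971, 0.019]
contact_force: [0.7, 0.3, -0.7]
gripper_width: 0.573
grasp_force: 93.9
```

```bash
python3 -c "
from bp import *
where();st()"
```

```text
U,V,W,phi -82.15 0.35 14.09 46.12 F uvw 0.64 0.44 -0.72
lead [-1.13 16.4 ] liptop [-2.17 17.48]
t 18.6 p [590.6  59.6 228. ] tilt -26.02 yaw 170.48 F [ 0.7   0.33 -0.72] T [-0.06 -0.59 -0.02] w 48.9 g 93.9 q [ 0.53  0.94 -1.26  1.37  0.54  1.74  0.7 ]
```

Call:
jog_arm:
  motion:
    - [0, 0, 0, -0.9, 0, -0.4, 40]
    - [0, 0, 0, -1.8, 0, -0.9, 40]
    - [0, 0, 0, -2.2, 0, 0, 40]
    - [0, 0, 0, -2.7, 0, 0.9, 40]
    - [0, 0, 0, -2.7, 0, 0.9, 40]

```text
t: 19.23
eef_pos: [0.5925, 0.0593, 0.226]
tool_rot: [-0.224, 0.081, 0.971, 0.019]
contact_force: [-0.0, 0.4, -1.9]
gripper_width: 0.579
grasp_force: 93.9
```

Call:
jog_arm:
  motion:
    - [0, 0, 0, -0.2, 0, 0.45, 40]
    - [0, 0, 0, -0.45, 0, 0.9, 40]
    - [0, 0, 0, -0.45, 0, 0.9, 40]

```text
t: 19.6
eef_pos: [0.5926, 0.0593, 0.2251]
tool_rot: [-0.224, 0.081, 0.971, 0.019]
contact_force: [-0.1, -0.9, -2.2]
gripper_width: 0.572
grasp_force: 93.9
```

Call:
jog_arm:
  motion:
    - [0, 0, 0, -0.2, 0, 0.45, 40]
    - [0, 0, 0, -0.45, 0, 0.9, 40]
    - [0, 0, 0, -0.45, 0, 0.9, 40]

```text
t: 19.98
eef_pos: [0.5926, 0.0593, 0.2241]
tool_rot: [-0.224, 0.081, 0.971, 0.019]
contact_force: [-0.4, 0.0, -1.4]
gripper_width: 0.575
grasp_force: 93.9
```

Call:
jog_arm:
  motion:
    - [0, 0, 0, -0.2, 0, 0.45, 40]
    - [0, 0, 0, -0.45, 0, 0.9, 40]
    - [0, 0, 0, -0.45, 0, 0.9, 40]

```text
t: 20.35
eef_pos: [0.5926, 0.0593, 0.2231]
tool_rot: [-0.224, 0.081, 0.971, 0.019]
contact_force: [1.4, -0.3, -1.5]
gripper_width: 0.572
grasp_force: 93.9
```

Call:
jog_arm:
  motion:
    - [0, 0, 0, -0.2, 0, 0.45, 40]
    - [0, 0, 0, -0.45, 0, 0.9, 40]
    - [0, 0, 0, -0.45, 0, 0.9, 40]

```text
t: 20.72
eef_pos: [0.5926, 0.0593, 0.2221]
tool_rot: [-0.224, 0.081, 0.971, 0.019]
contact_force: [-0.1, 0.6, -2.2]
gripper_width: 0.577
grasp_force: 93.9
```

Call:
jog_arm:
  motion:
    - [0, 0, 0, -0.2, 0, 0.45, 40]
    - [0, 0, 0, -0.45, 0, 0.9, 40]
    - [0, 0, 0, -0.45, 0, 0.9, 40]

```text
t: 21.1
eef_pos: [0.5925, 0.0593, 0.2216]
tool_rot: [-0.224, 0.081, 0.971, 0.019]
contact_force: [-1.9, -0.2, 3.3]
gripper_width: 0.571
grasp_force: 94.1
```

Run:
```python
from bp import *
where();st()
uf=-2.85
o,p,r=cur(); phi=46.1;f=np.radians(phi)
bx=EX*np.cos(f)-EZ*np.sin(f);bz=EX*np.sin(f)+EZ*np.cos(f)
p=p+[0,0,.1]
d=p-bx*TB[0]-EY*TB[1]-bz*TB[2]-G0;U=d@EX;W=d[2]
we=W+((uf-U)*np.cos(f)-54.5)/np.sin(f); print("edge w",we)
from pl import clear
bu=lambda phi:(53*np.cos(np.radians(phi))+60*np.sin(np.radians(phi)),-53*np.sin(np.radians(phi))+60*np.cos(np.radians(phi)))
print(clear(46.1,np.array(U-uf),np.array(W-we)))
for phi,lu,lw in((46,3,9.2),(46,6,10.5),(46,8,12.2),(46,9.8,14.1),(40,10.75,16.25),(35,10.75,17.25),(30,10.5,18),(25,10,18.5),(20,9.5,19),(15,9.5,19),(10,9,19.5),(5,8,20.5),(2,7.25,20.75),(0.3,7.0,19.25)):
    b=bu(phi);U,W=lu-b[0],lw-b[1];print(clear(phi,np.array(U),np.array(W)).round(2),end=" ");go(U+uf,0,W+we,phi)
```

```text
U,V,W,phi -80.18 0.36 7.74 46.1 F uvw -1.88 -0.56 3.33
lead [ 0.84 10.07] liptop [-0.2  11.15]
t 21.1 p [592.5  59.3 221.6] tilt -26.0 yaw 170.49 F [-1.95 -0.24  3.33] T [-0.31 -0.09 -0.02] w 48.8 g 94.1 q [ 0.53  0.95 -1.25  1.38  0.55  1.73  0.7 ]
edge w 6.621995929751
0.05857328680446017
2.72 (np.float64(-79.8272816546459), 0, np.float64(12.267503120159668), 46) ([-0.0, -0.002, -0.0], [1.7, -0.4, -4.2])
1.71 (np.float64(-76.8272816546459), 0, np.float64(13.56750312015967), 46) ([-0.0, -0.002, -0.0], [-0.4, -0.4, -6.7])
1.73 (np.float64(-74.8272816546459), 0, np.float64(15.267503120159668), 46) ([-0.0, -0.002, -0.0], [-1.5, -0.4, -9.1])
1.74 (np.float64(-73.0272816546459), 0, np.float64(17.16750312015967), 46) ([-0.0, -0.002, -0.0], [-2.3, -0.4, -11.6])
1.5 (np.float64(-71.26761206649817), 0, np.float64(10.977072655998901), 40) ([-0.0, -0.106, -0.0], [-4.4, -0.4, -5.6])
1.54 (np.float64(-69.92964452837933), 0, np.float64(5.12242439901693), 35) ([-0.0, -0.194, -0.0], [-6.4, -0.4, 0.3])
1.43 (np.float64(-68.24934640057525), 0, np.float64(-0.839528297315324), 30) ([-0.0, -0.281, -0.0]
[... 168 characters left out ...]
50119327), 0, np.float64(-12.632493721143058), 20) ([-0.0, -0.456, -0.0], [-15.5, -0.4, 18.0])
1.78 (np.float64(-60.07321149947186), 0, np.float64(-18.616144257159497), 15) ([-0.0, -0.543, -0.0], [-20.1, -0.4, 23.5])
2.05 (np.float64(-56.463701569662845), 0, np.float64(-23.763115834634178), 10) ([-0.0, -0.63, -0.0], [-24.6, -0.4, 28.3])
1.82 (np.float64(-52.877663563722), 0, np.float64(-28.030431590127847), 5) ([-0.0, -0.717, -0.0], [-28.8, -0.4, 32.5])
1.48 (np.float64(-50.66168363416213), 0, np.float64(-30.741780366162196), 2) ([-0.0, -0.77, -0.0], [-31.5, -0.4, 35.1])
1.1 (np.float64(-49.163431318998796), 0, np.float64(-33.849675522029365), 0.3) ([-0.0, -0.799, -0.0], [-34.0, -0.4, 37.9])
```

Call:
jog_arm:
  motion:
    - [0, 0, 0, 1, -0.2, -2.3, 40]
    - [0, 0, 0, 1.9, -0.4, -4.7, 40]
    - [0, 0, 0, 0.8, -0.4, -6, 40]
    - [0, 0, 0, -0.2, -0.4, -7.2, 40]
    - [0, 0, 0, -0.2, -0.4, -7.2, 40]

```text
t: 21.72
eef_pos: [0.596, 0.0583, 0.2274]
tool_rot: [-0.224, 0.081, 0.971, 0.019]
contact_force: [-0.0, 0.1, -1.2]
gripper_width: 0.576
grasp_force: 94.2
```

Call:
jog_arm:
  motion:
    - [0, 0, 0, -0.5, 0, -1.2, 40]
    - [0, 0, 0, -1.1, 0, -2.4, 40]
    - [0, 0, 0, -1.1, 0, -2.4, 40]

```text
t: 22.1
eef_pos: [0.598, 0.058, 0.2292]
tool_rot: [-0.224, 0.081, 0.971, 0.019]
contact_force: [0.5, 0.0, -1.5]
gripper_width: 0.573
grasp_force: 94.2
```

No contact. Continue in along the lip, then begin turning.

Call:
jog_arm:
  motion:
    - [0, 0, 0, -0.4, 0, -1.2, 40]
    - [0, 0, 0, -0.8, 0, -2.5, 40]
    - [0, 0, 0, -0.8, 0, -2.5, 40]

```text
t: 22.48
eef_pos: [0.5998, 0.0577, 0.2312]
tool_rot: [-0.224, 0.081, 0.971, 0.019]
contact_force: [0.2, 0.2, -1.6]
gripper_width: 0.573
grasp_force: 94.2
```

```bash
cat > rest.py <<'E'
from bp import *
import sys
where()
uf,we=-2.85,6.65
bu=lambda phi:(53*np.cos(np.radians(phi))+60*np.sin(np.radians(phi)),-53*np.sin(np.radians(phi))+60*np.cos(np.radians(phi)))
from pl import clear
for phi,lu,lw in((46,9.8,14.1),(43,10.25,15.25),(40,10.75,16.25),(35,10.75,17.25),(30,10.5,18),(25,10,18.5),(20,9.5,19),(15,9.5,19),(10,9,19.5),(5,8,20.5),(2,7.25,20.75),(0.3,7.0,19.25),(0,6.75,18.5),(0,6.75,18),(0,8,18)):
    b=bu(phi);U,W=lu-b[0],lw-b[1];print(clear(phi,np.array(U),np.array(W)).round(2),end=" ")
    a=plan(*tool(U+uf,0,W+we,phi));print(phi,a)
E
python3 rest.py
```

```text
U,V,W,phi -72.8 -0.06 17.24 46.09 F uvw 0.14 0.21 -1.62
lead [ 8.23 19.58] liptop [ 7.18 20.66]
1.74 46 ([0.0, -0.002, -0.0], [0.2, 0.1, 0.2])
1.41 43 ([0.0, -0.054, -0.0], [-0.7, 0.1, 3.1])
1.5 40 ([0.0, -0.106, -0.0], [-1.9, 0.1, 6.2])
1.54 35 ([0.0, -0.194, -0.0], [-4.0, 0.1, 12.1])
1.43 30 ([-0.0, -0.281, -0.0], [-6.5, 0.1, 18.0])
1.49 25 ([-0.0, -0.368, -0.0], [-9.5, 0.1, 24.0])
1.58 20 ([-0.0, -0.455, -0.0], [-13.0, 0.1, 29.7])
1.78 15 ([-0.0, -0.543, -0.0], [-17.6, 0.1, 35.2])
2.05 10 ([-0.0, -0.63, -0.0], [-22.1, 0.1, 40.1])
1.82 5 ([-0.0, -0.717, -0.0], [-26.3, 0.1, 44.2])
1.48 2 ([-0.0, -0.77, -0.0], [-29.1, 0.1, 46.9])
1.1 0.3 ([-0.0, -0.799, -0.0], [-31.5, 0.1, 49.7])
0.5 0 ([-0.0, -0.805, -0.0], [-32.0, 0.1, 50.7])
0.0 0 ([-0.0, -0.805, -0.0], [-32.2, 0.1, 51.2])
0.0 0 ([-0.0, -0.805, -0.0], [-33.4, 0.1, 50.6])
```

Call:
jog_arm:
  motion:
    - [0, -0.028, 0, -0.3, 0.1, 1.6, 40]
    - [0, -0.054, 0, -0.7, 0.1, 3.1, 40]
    - [0, -0.08, 0, -1.3, 0.1, 4.6, 40]
    - [0, -0.106, 0, -1.9, 0.1, 6.2, 40]
    - [0, -0.106, 0, -1.9, 0.1, 6.2, 40]

```text
t: 23.1
eef_pos: [0.5983, 0.0579, 0.2249]
tool_rot: [-0.172, 0.082, 0.982, 0.014]
contact_force: [0.8, -0.6, -0.9]
gripper_width: 0.569
grasp_force: 93.9
```

Call:
jog_arm:
  motion:
    - [0, 0, 0, 0, 0, 0, 40]

```text
t: 23.22
eef_pos: [0.5987, 0.0578, 0.2247]
tool_rot: [-0.172, 0.082, 0.982, 0.014]
contact_force: [0.1, 0.3, -1.6]
gripper_width: 0.573
grasp_force: 93.9
```

```bash
python3 rest.py
```

```text
U,V,W,phi -71.3 -0.17 10.91 40.03 F uvw 0.05 0.31 -1.57
lead [ 9.03 21.8 ] liptop [ 7.88 22.76]
1.74 46 ([-0.0, 0.104, -0.001], [1.5, 0.2, -6.3])
1.41 43 ([-0.0, 0.052, -0.001], [0.9, 0.2, -3.3])
1.5 40 ([-0.0, -0.001, -0.001], [0.0, 0.2, -0.1])
1.54 35 ([-0.0, -0.088, -0.001], [-1.4, 0.2, 6.0])
1.43 30 ([-0.0, -0.175, -0.001], [-3.3, 0.2, 12.2])
1.49 25 ([-0.0, -0.262, -0.001], [-5.6, 0.2, 18.5])
1.58 20 ([-0.0, -0.35, -0.001], [-8.5, 0.2, 24.5])
1.78 15 ([-0.0, -0.437, -0.001], [-12.6, 0.2, 30.4])
2.05 10 ([-0.0, -0.524, -0.001], [-16.5, 0.2, 35.7])
1.82 5 ([-0.0, -0.611, -0.001], [-20.2, 0.2, 40.3])
1.48 2 ([-0.0, -0.664, -0.001], [-22.7, 0.2, 43.2])
1.1 0.3 ([-0.0, -0.693, -0.001], [-24.9, 0.2, 46.3])
0.5 0 ([-0.0, -0.699, -0.001], [-25.2, 0.2, 47.3])
0.0 0 ([-0.0, -0.699, -0.001], [-25.4, 0.2, 47.8])
0.0 0 ([-0.0, -0.699, -0.001], [-26.6, 0.2, 47.4])
```

Call:
jog_arm:
  motion:
    - [0, -0.044, 0, -0.7, 0.2, 3, 40]
    - [0, -0.088, 0, -1.4, 0.2, 6, 40]
    - [0, -0.131, 0, -2.3, 0.2, 9.1, 40]
    - [0, -0.175, 0, -3.3, 0.2, 12.2, 40]
    - [0, -0.175, 0, -3.3, 0.2, 12.2, 40]

```text
t: 23.85
eef_pos: [0.5972, 0.0583, 0.2122]
tool_rot: [-0.086, 0.082, 0.993, 0.007]
contact_force: [0.3, 0.0, -2.5]
gripper_width: 0.572
grasp_force: 93.9
```

Call:
jog_arm:
  motion:
    - [0, -0.044, 0, -0.6, 0, 3.2, 40]
    - [0, -0.087, 0, -1.3, 0, 6.5, 40]
    - [0, -0.087, 0, -1.3, 0, 6.5, 40]
    - [0, -0.087, 0, -1.3, 0, 6.5, 40]

```text
t: 24.35
eef_pos: [0.5982, 0.0581, 0.2055]
tool_rot: [-0.043, 0.083, 0.996, 0.004]
contact_force: [-0.1, -0.2, -2.1]
gripper_width: 0.575
grasp_force: 93.9
```

```bash
python3 rest.py; python3 -c "
from h import *;st()"
```

```text
U,V,W,phi -65.83 0.09 -6.71 25.08 F uvw -0.05 -0.26 -2.13
lead [ 8.96 24.53] liptop [ 7.6  25.16]
1.74 46 ([0.0, 0.365, -0.001], [0.9, -0.1, -25.6])
1.41 43 ([0.0, 0.313, -0.001], [1.1, -0.1, -22.5])
1.5 40 ([0.0, 0.26, -0.001], [1.1, -0.1, -19.2])
1.54 35 ([0.0, 0.173, -0.001], [1.3, -0.1, -13.0])
1.43 30 ([0.0, 0.086, -0.001], [1.0, -0.1, -6.5])
1.49 25 ([0.0, -0.001, -0.001], [0.4, -0.1, 0.2])
1.58 20 ([0.0, -0.089, -0.001], [-0.8, -0.1, 6.7])
1.78 15 ([0.0, -0.176, -0.001], [-3.2, -0.1, 13.5])
2.05 10 ([-0.0, -0.263, -0.001], [-5.6, -0.1, 19.7])
1.82 5 ([-0.0, -0.35, -0.001], [-8.1, -0.1, 25.1])
1.48 2 ([-0.0, -0.403, -0.001], [-9.7, -0.1, 28.5])
1.1 0.3 ([-0.0, -0.432, -0.001], [-11.0, -0.1, 32.0])
0.5 0 ([-0.0, -0.438, -0.001], [-11.1, -0.1, 33.1])
0.0 0 ([-0.0, -0.438, -0.001], [-11.1, -0.1, 33.6])
0.0 0 ([-0.0, -0.438, -0.001], [-12.3, -0.1, 33.5])
t 24.35 p [598.2  58.1 205.5] tilt -4.98 yaw 170.44 F [-0.09 -0.25 -2.13] T [ 0.01 -0.08  0.01] w 49.1 g 93.9 q [ 0.64  0.8  -1.3   1.64  0.72  1.38  0.62]
```

Call:
jog_arm:
  motion:
    - [0, -0.045, 0, -0.2, 0, 3.4, 40]
    - [0, -0.089, 0, -0.8, 0, 6.7, 40]
    - [0, -0.132, 0, -2, 0, 10.1, 40]
    - [0, -0.176, 0, -3.2, 0, 13.5, 40]
    - [0, -0.176, 0, -3.2, 0, 13.5, 40]

```text
t: 24.98
eef_pos: [0.5995, 0.0579, 0.1917]
tool_rot: [0.044, 0.083, 0.996, -0.004]
contact_force: [-0.0, -0.2, -2.2]
gripper_width: 0.573
grasp_force: 93.9
```

Call:
jog_arm:
  motion:
    - [0, -0.044, 0, -0.2, 0, 3.2, 40]
    - [0, -0.087, 0, -0.6, 0, 6.5, 40]
    - [0, -0.087, 0, -0.6, 0, 6.5, 40]
    - [0, -0.087, 0, -0.6, 0, 6.5, 40]

```text
t: 25.48
eef_pos: [0.6015, 0.0577, 0.1856]
tool_rot: [0.088, 0.083, 0.993, -0.007]
contact_force: [-0.2, 0.3, -1.9]
gripper_width: 0.574
grasp_force: 93.9
```

```bash
python3 rest.py|egrep -v "^[0-9.]+ (4|3|2)."; python3 -c "
from h import *;st()"
```

```text
U,V,W,phi -57.01 0.19 -23.6 10.0 F uvw -0.21 0.23 -1.86
lead [ 7.08 26.02] liptop [ 5.6  26.28]
1.78 15 ([0.0, 0.087, -0.001], [0.2, -0.2, -6.3])
2.05 10 ([-0.0, -0.0, -0.001], [-0.5, -0.2, 0.2])
1.82 5 ([-0.0, -0.087, -0.001], [-1.5, -0.2, 6.1])
1.1 0.3 ([-0.0, -0.169, -0.001], [-2.5, -0.2, 13.5])
0.5 0 ([-0.0, -0.175, -0.001], [-2.3, -0.2, 14.6])
0.0 0 ([-0.0, -0.175, -0.001], [-2.2, -0.2, 15.1])
0.0 0 ([-0.0, -0.175, -0.001], [-3.4, -0.2, 15.4])
t 25.48 p [601.5  57.7 185.6] tilt 10.1 yaw 170.44 F [-0.17  0.26 -1.86] T [ 0.08  0.25 -0.01] w 49.0 g 93.9 q [ 0.69  0.69 -1.31  1.85  0.9   1.1   0.47]
```

Call:
jog_arm:
  motion:
    - [0, -0.044, 0, -1, -0.1, 3.2, 40]
    - [0, -0.087, 0, -1.5, -0.2, 6.1, 40]
    - [0, -0.087, 0, -1.5, -0.2, 6.1, 40]
    - [0, -0.113, 0, -1.8, -0.2, 8, 40]
    - [0, -0.139, 0, -2.2, -0.2, 9.8, 40]
    - [0, -0.139, 0, -2.2, -0.2, 9.8, 40]

```text
t: 26.22
eef_pos: [0.6043, 0.0569, 0.1758]
tool_rot: [0.157, 0.082, 0.984, -0.013]
contact_force: [-0.3, -0.4, -1.4]
gripper_width: 0.572
grasp_force: 93.9
```

```bash
python3 rest.py|egrep -v "^[0-9.]+ (4|3|2)."; python3 -c "
from h import *;st()"
```

```text
U,V,W,phi -51.61 -0.06 -31.21 1.99 F uvw -0.2 -0.47 -1.36
lead [ 4.95 26.86] liptop [ 3.45 26.91]
1.78 15 ([-0.001, 0.227, 0.0], [-1.0, 0.0, -16.5])
2.05 10 ([-0.001, 0.14, 0.001], [-0.8, 0.1, -9.9])
1.82 5 ([-0.001, 0.053, 0.001], [-0.9, 0.1, -4.0])
1.1 0.3 ([-0.001, -0.029, 0.001], [-0.9, 0.1, 3.6])
0.5 0 ([-0.001, -0.035, 0.001], [-0.5, 0.1, 4.6])
0.0 0 ([-0.001, -0.035, 0.001], [-0.4, 0.1, 5.1])
0.0 0 ([-0.001, -0.035, 0.001], [-1.5, 0.1, 5.5])
t 26.23 p [604.3  56.9 175.8] tilt 18.11 yaw 170.52 F [-0.27 -0.43 -1.36] T [0.04 0.49 0.01] w 48.9 g 93.9 q [ 0.69  0.63 -1.28  1.96  1.03  0.96  0.34]
```

Call:
jog_arm:
  motion:
    - [0, -0.015, 0, -0.9, 0, 1.5, 40]
    - [0, -0.029, 0, -0.9, 0.1, 3, 40]
    - [0, -0.033, 0, -0.8, 0.1, 4, 40]
    - [0, -0.033, 0, -0.8, 0.1, 4, 40]

```text
t: 26.72
eef_pos: [0.6066, 0.0568, 0.1723]
tool_rot: [0.173, 0.082, 0.981, -0.015]
contact_force: [-1.0, 0.2, -2.0]
gripper_width: 0.577
grasp_force: 94.2
```

```bash
python3 rest.py|egrep -v "^[0-9.]+ (4|3|2)."; python3 -c "
from h import *;st()"
```

```text
U,V,W,phi -48.8 0.14 -34.14 0.11 F uvw -0.99 0.02 -1.97
lead [ 5.82 25.75] liptop [ 4.32 25.75]
1.78 15 ([-0.0, 0.26, -0.0], [-0.6, -0.1, -20.5])
2.05 10 ([-0.0, 0.173, -0.0], [-0.2, -0.1, -13.9])
1.82 5 ([-0.0, 0.085, -0.0], [-0.1, -0.1, -8.0])
1.1 0.3 ([-0.0, 0.003, 0.0], [0.2, -0.1, -0.5])
0.5 0 ([-0.0, -0.002, 0.0], [0.6, -0.1, 0.6])
0.0 0 ([-0.0, -0.002, 0.0], [0.7, -0.1, 1.1])
0.0 0 ([-0.0, -0.002, 0.0], [-0.4, -0.1, 1.5])
t 26.73 p [606.6  56.8 172.3] tilt 19.99 yaw 170.49 F [-0.97  0.18 -1.97] T [0.15 0.83 0.07] w 49.2 g 94.2 q [ 0.69  0.62 -1.27  1.98  1.07  0.92  0.3 ]
```

Call:
jog_arm:
  motion:
    - [0, 0, 0, 0.2, 0, 0.4, 40]
    - [0, 0, 0, 0.3, 0, 0.8, 40]
    - [0, 0, 0, 0.3, 0, 0.8, 40]

```text
t: 27.1
eef_pos: [0.6066, 0.0568, 0.1716]
tool_rot: [0.173, 0.082, 0.981, -0.014]
contact_force: [-4.1, 0.5, -0.4]
gripper_width: 0.568
grasp_force: 94.2
```

Call:
jog_arm:
  motion:
    - [0, 0, 0, 0.1, 0, 0.3, 40]
    - [0, 0, 0, 0.2, 0, 0.6, 40]
    - [0, 0, 0, 0.2, 0, 0.6, 40]

```text
t: 27.48
eef_pos: [0.6066, 0.0568, 0.1709]
tool_rot: [0.173, 0.082, 0.981, -0.014]
contact_force: [-5.1, 0.7, 1.2]
gripper_width: 0.572
grasp_force: 94.3
```

Call:
jog_arm:
  motion:
    - [0, 0, 0, 0.6, 0, 0, 40]
    - [0, 0, 0, 0.7, 0, 0.4, 40]
    - [0, 0, 0, 0.7, 0, 0.4, 40]

```text
t: 27.85
eef_pos: [0.6066, 0.0566, 0.1704]
tool_rot: [0.173, 0.082, 0.981, -0.014]
contact_force: [-1.1, 0.1, -1.0]
gripper_width: 0.572
grasp_force: 94.3
```

```bash
python3 rest.py|egrep -v "^[0-9.]+ (4|3|2)."; python3 -c "
from h import *;st()"
```

```text
U,V,W,phi -48.79 0.01 -36.07 0.08 F uvw -1.09 -0.12 -0.99
lead [ 5.79 23.86] liptop [ 4.29 23.86]
1.78 15 ([-0.0, 0.26, -0.0], [-1.3, -0.0, -22.3])
2.05 10 ([-0.0, 0.173, -0.0], [-0.9, -0.0, -15.7])
1.82 5 ([-0.0, 0.086, -0.0], [-0.8, -0.0, -9.8])
1.1 0.3 ([-0.0, 0.004, -0.0], [-0.5, -0.0, -2.3])
0.5 0 ([-0.0, -0.001, -0.0], [-0.1, -0.0, -1.2])
0.0 0 ([-0.0, -0.001, -0.0], [0.1, -0.0, -0.8])
0.0 0 ([-0.0, -0.001, -0.0], [-1.1, -0.0, -0.3])
t 27.85 p [606.6  56.6 170.4] tilt 20.02 yaw 170.48 F [-1.1   0.06 -0.99] T [0.16 0.65 0.04] w 48.9 g 94.3 q [ 0.68  0.63 -1.26  1.99  1.08  0.92  0.29]
```

Call:
jog_arm:
  motion:
    - [0, 0, 0, 0.1, 0, 0.25, 40]
    - [0, 0, 0, 0.2, 0, 0.5, 40]
    - [0, 0, 0, 0.2, 0, 0.5, 40]

```text
t: 28.22
eef_pos: [0.6064, 0.0566, 0.1698]
tool_rot: [0.173, 0.082, 0.981, -0.015]
contact_force: [-0.1, 0.3, -1.8]
gripper_width: 0.575
grasp_force: 94.3
```

Call:
jog_arm:
  motion:
    - [0, 0, 0, 0.1, 0, 0.25, 40]
    - [0, 0, 0, 0.2, 0, 0.5, 40]
    - [0, 0, 0, 0.2, 0, 0.5, 40]

```text
t: 28.6
eef_pos: [0.6064, 0.0567, 0.1694]
tool_rot: [0.173, 0.082, 0.981, -0.015]
contact_force: [0.3, -0.3, -0.2]
gripper_width: 0.574
grasp_force: 94.2
```

Call:
jog_arm:
  motion:
    - [0, 0, 0, 0.1, 0, 0.25, 40]
    - [0, 0, 0, 0.2, 0, 0.5, 40]
    - [0, 0, 0, 0.2, 0, 0.5, 40]

```text
t: 28.98
eef_pos: [0.6064, 0.0567, 0.1691]
tool_rot: [0.173, 0.082, 0.981, -0.015]
contact_force: [-1.8, -1.5, 3.5]
gripper_width: 0.577
grasp_force: 94.2
```

```bash
python3 -c "
from bp import *
where();st()
ps=bot.read_camera('side');pt=bot.read_camera('top')
a=cv2.resize(ps['pixels'][135:235,240:370,::-1],(520,400),interpolation=cv2.INTER_CUBIC)
b=cv2.resize(pt['pixels'][115:215,285:355,::-1],(280,400),interpolation=cv2.INTER_CUBIC)
cv2.imwrite('pics/s4.png',np.hstack([a,b]))"
```

```text
U,V,W,phi -48.92 0.09 -37.35 0.06 F uvw -1.57 -1.8 3.48
lead [ 5.64 22.6 ] liptop [ 4.14 22.6 ]
t 28.98 p [606.4  56.7 169.1] tilt 20.04 yaw 170.48 F [-1.85 -1.51  3.48] T [-0.34  0.25 -0.28] w 49.3 g 94.2 q [ 0.68  0.63 -1.26  1.99  1.08  0.92  0.29]
```

View pics/s4.png

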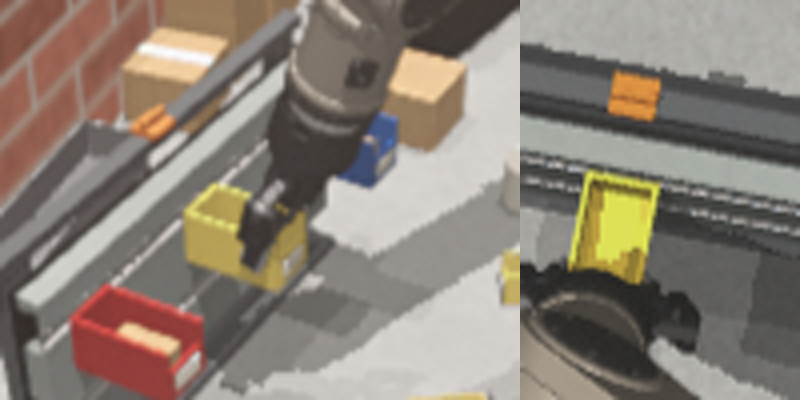

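```bash
python3 -c "
from bp import *
pt=bot.read_camera('top');c=lambda u,v:(285+(u-520)/4-.4,115+v/4-.4)
f=lambda uv,z:((atz(pt,c(*uv),z)*1e3-G0)@EX,(atz(pt,c(*uv),z)*1e3-G0)@EY)
for n,uv,z in(('BL',(587,172),.2026),('BR',(661,184),.2026),('tabL',(614,72),.274),('tabR',(661,79),.274),('tabfl',(610,93),.274),('tabfr',(659,101),.274)):print(n,np.round(f(uv,z),1))
hsv=cv2.cvtColor(pt['pixels'],cv2.COLOR_RGB2HSV);m=cv2.inRange(hsv,(8,170,120),(18,255,255));m[:, :300]=0;m[:,330:]=0;m[145:]=0
y=cv2.inRange(hsv,(22,100,70),(36,255,255));
for r in(160,162,164,166,168,170,172):
    x=np.where(y[r,290:335])[0]+290;print(r,x.min(),x.max()) if len(x) else 0
# offset per column: EY coordinate of mask pixels
P=np.argwhere(m)[:,::-1];V=[(atz(pt,q,.27)*1e3-G0)@EY for q in P];print('tab V',np.min(V),np.max(V),np.mean(V))
P=np.argwhere(y[158:172,290:335])[:,::-1]+[290,158];V=np.array([(atz(pt,q,.2026)*1e3-G0)@EY for q in P]);print('bin V',np.percentile(V,[1,99]),np.min(V),np.max(V))
"
```

```text
BL [-2.8 24.1]
BR [ -1.4 -26. ]
tabL [52.1 16.1]
tabR [ 53.3 -14.1]
tabfl [38.4 16. ]
tabfr [ 39.2 -15.5]
160 301 319
162 301 319
164 300 319
166 300 318
168 299 318
170 299 318
172 299 317
tab V -13.527506028812583 14.450622707258187 0.4930733645789323
bin V [-25.12094536  24.67520665] -25.821684911750967 25.02462726195573
```

Call:
jog_arm:
  motion:
    - [0, 0, 0, -0.2, 0, -0.4, 40]
    - [0, 0, 0, -0.2, 0, -0.4, 85]
    - [0, 0, 0, -0.2, 0, -0.4, 85]
    - [0, 0, 0, -0.2, 0, -0.4, 85]
    - [0, 0, 0, -0.2, 0, -0.4, 85]
    - [0, 0, 0, -0.2, 0, -0.4, 85]
  grip_force: 20

```text
t: 29.88
eef_pos: [0.6063, 0.0568, 0.1692]
tool_rot: [0.173, 0.082, 0.981, -0.014]
contact_force: [-0.1, -0.5, 0.3]
gripper_width: 0.993
grasp_force: 0.0
```

Call:
jog_arm:
  motion:
    - [0, 0, 0, 5, 0, -5, 85]
    - [0, 0, 0, 15, 0, -20, 85]
    - [0, 0, 0, 35, 0, -45, 85]
    - [0, 0, 0, 60, 0, -80, 85]
    - [0, 0, 0, 80, 0, -110, 85]
    - [0, 0, 0, 80, 0, -110, 85]
    - [0, 0, 0, 80, 0, -110, 85]

```text
t: 30.75
eef_pos: [0.495, 0.0748, 0.2452]
tool_rot: [0.173, 0.082, 0.981, -0.015]
contact_force: [0.4, 0.4, -0.2]
gripper_width: 0.999
grasp_force: 0.0
```

```bash
python3 -c "
from bp import *
st()
pt=bot.read_camera('top');ps=bot.read_camera('side')
for p in(pt,ps):
    print([(np.round(r['xy'],1).tolist(),round(r['score'],2)) for r in bot.tip_of('bin',p)])
    hsv=cv2.cvtColor(p['pixels'],cv2.COLOR_RGB2HSV);y=cv2.inRange(hsv,(22,100,70),(36,255,255));k,l,s,c=cv2.connectedComponentsWithStats(y)
    print([s[i].tolist() for i in range(1,k) if s[i,4]>40])
O=G0+EX*(-48)+EZ*(6.6-42)
for p in(pt,ps):
    print('pred',[proj(p,(O+EX*x+EY*v+EZ*z)/1e3).round(1).tolist() for x,v,z in((45,25,50),(45,-25,50),(-45,25,50),(-45,-25,50),(-45,-25,28),(-45,25,0),(0,0,0))])
"
```

```text
t 30.75 p [495.   74.8 245.2] tilt 20.06 yaw 170.45 F [ 0.42  0.4  -0.15] T [ 0.11  0.39 -0.  ] w 85.3 g 0.0 q [ 0.91  0.22 -1.4   2.12  0.62  0.78  0.55]
[([381.8, 254.6], 0.63), ([305.8, 179.4], 0.62), ([308.4, 247.1], 0.39)]
[[295, 159, 25, 36, 639], [373, 243, 20, 26, 325], [307, 244, 9, 13, 72]]
[([373.3, 205.8], 0.82), ([348.7, 244.0], 0.81), ([299.8, 199.7], 0.78)]
[[286, 181, 31, 27, 552], [366, 199, 18, 12, 207], [342, 234, 20, 15, 262]]
pred [[301.0, 157.5], [319.4, 161.0], [294.6, 190.5], [313.1, 194.0], [313.0, 194.7], [295.1, 192.2], [307.1, 178.0]]
pred [[285.8, 187.2], [293.8, 179.9], [308.9, 195.0], [316.5, 187.2], [316.5, 192.5], [309.2, 207.0], [301.6, 199.1]]
```

```bash
python3 -c "
from station import bot
print(bot.hand_in())"
```

```text
the job is handed in; nothing more can be done
None
```

The largest yellow bin is hung in the upper groove, flush against the board and within about 1 mm of centred under the orange tab. I let go and backed the arm clear, and handed in at about 31 s of the 64 s. Board contact forces read after each move stayed below about 9 N.

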